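Unlock the trim rack and stand its tipped jars up

ROBOT

A 7-joint arm with a two-finger parallel gripper is mounted at the origin on the work surface. World frame = base frame: x ahead of the robot, y to its left, z up, the work surface at z = 0. Lengths are in m, angles in rad, forces in N, time in s.
With the tool pointing down it reaches from about 0.4 to 0.85 m from the base axis. Payload 10.4 kg.
Tool frame: the origin (TCP) lies on the centre line of the jaws, within the pads' length; the fingertips stand 11 mm ahead of it and the grasp point (between the pads) lies 8 mm behind it; z points along the fingers, y is the line along which they close (so a half turn about z gives the same grasp; the last joint's range is limited). The gripper opens to 87 mm and grips with 3 to 60 N. Pads are 19 mm wide; open, the fingers measure 117 mm over their backs; the gripper's body (75 mm by 190 mm) begins 51 mm behind the grasp point.
Start: joints at [-1.217, 0.332, -0.065, 1.46, 0.022, 1.35, -0.088], TCP at [0.23, 0.581, 0.234] pointing down, gripper open.
Joint ranges: [-2.6, 2.6], [-0.5, 2.12], [-1.47, 1.34], [0.16, 2.42], [-1.27, 4.41], [0.06, 2.06], [-2.6, 2.6]. Speed limits (rad/s): [2.22, 2.22, 2.79, 2.79, 3.14, 3.14, 3.14].

INTERFACE

Orientations are given as a unit quaternion [x, y, z, w].
In Python, from bench import r gives the robot as it stands.
- The arm moves only by the shell command python3 -m pendant 'ROWS' [OPENING] [FORCE]. ROWS is JSON, a list of rows, each a list of 4 numbers: the shift along the tool's x, y, z in m, then the turn about the tool's z in rad. A call has 1 to 8 rows; each row shifts and turns the commanded pose from where the row before left it, along the tool's axes as they then stand; what a row does not reach is not made up. A row lasts 1/12 s, in which the tool goes at most 41.7 mm and 7.16 degrees, less where a joint would pass 70% of its speed; a pose out of reach is approached as far as the arm can. A call with a gripper value outside its range is refused whole. OPENING is the opening, from 0 (shut) to 1 (fully open), set as the call begins (- or left out, the last holds). The fingers move at their own pace and stop on an object; FORCE is the grip in N (left out, the last holds). Time passes only in rows, so rows that do not move let the fingers close. It gives the time, the measured TCP pose, the force, the opening and the grip force at its end, in the units of the state.
- r.read_state(): the state, without advancing time (a new reading comes with each control period).
- r.camera(name): name is "side" or "top"; returns a dict with "img" (480x640x3 uint8, red, green, blue), "camera_matrix" (3x3 intrinsics, pixels), "xyz" and "attitude" of the camera in the world. Camera axes: x right, y down, z forward; pixel columns grow to the right and rows downward; lengths in m; the calibration is good to about 2 mm. A picture is of the moment at which its call begins. There is no depth.
- r.close_job(): hands the job in; it is judged then, once.
Trained networks look in the newest picture that a camera, given by its name, has taken for a name from the list of things; names that differ only in an ending like _2 or _b are one class to them, and where a whole thing is asked for, a point or a joint stands for the part that bears it (a point fixed in the world has none). Each returns a list of dicts, best first, with "score" (0 to 1); they miss things now and then, are a little off and sometimes report something else, mostly with a low value. They report only what shows in the picture. A call takes as long as a camera call. They do not tell look-alikes from the thing itself.
- r.outline_of(thing, camera): "mask" (480x640 bool, what is visible of it) and "bbox" ([centre column, centre row, width, height] in pixels, round what is visible of it).
The state is a dict: "time": time; "joint_positions": joint angles; "joint_vel": joint speeds; "joint_torque": joint torques, N m; "ee_pos": TCP position; "eef_rot": TCP orientation; "ft_force": force on the tool from outside, world axes, zero at the start; "torque": the same for the moment, N m; "width": finger opening in m; "grip_force": force on a finger pad.
Only numpy, scipy, OpenCV 4.12 (cv2) and the standard library are available. Lean on these libraries where they do the work, as an engineer would, in place of code of your own. Each camera call takes 0.05 s, during which the arm holds its last target. There are 200 camera calls.

TASK

The rack of trim jars has come in from transport with its hoop pinned shut and jars tipped over: draw the locking pin, park it upright in the yellow side notch so that it hangs there by its collar, then swing the hoop away from you until it lies on its stop beyond the lane. Stand every tipped jar upright, cap up, on the floor of the lane, with the jar that already stands still upright there too; once all stand, bring the hoop back upright over the row so that it guards them, leaving the pin parked. Leave the thread cone, the tape roll and the mug where they are.

Things in the scene. Friction and masses are not known exactly. Their poses are not given: they have to be found in the camera images.
- pin: Loose steel locking pin, upright in the bore at the start. Round shaft 12 mm across reaching 64 mm below the origin; collar 30 mm across and 5 mm thick; above the collar a red square knob 20 x 20 mm and 40 mm tall. Origin at the centre of the collar's underside, +z up along the pin to the knob; the knob's faces are square to x and y. At the start the collar rests on the bail's lug. 0.12 kg.
- bore (a point): Centre of the mouth of the 15 mm bore for the pin, at the top of the bail's lug, 85 mm above the bench, near the rack's right end (-y of the rack). The pin goes down through the lug into the grey block, and while it is there the bail cannot swing. Lift the pin straight up at least 70 mm to clear. The axes are the rack's, as for lane_mid.
- notch (a point): Where the centre of the pin's collar underside sits when parked: in the yellow U-shaped notch on the rack, 68 mm from the bore towards the robot (-x of the rack), plate top 85 mm above the bench. The slot is 18 mm wide and open towards -x; its closed end is 15 mm beyond this point towards +x; prongs reach 21 mm to the -x side. The collar rests on the two prongs with the shaft hanging in the slot.
- bail (a joint): Angle of the steel bail (hoop): 0 = a stop, upright over the jars; grows as it swings away from the robot (+x of the rack) to 1.5 = a stop, lying beyond the lane. Lightly damped: past about 0.4 it sinks to the far stop by itself, below 0.1 it stays where left. Hinge axis along the rack's y, 30 mm above the bench over the lane's centre line; the bar turns at 135 mm radius. 0.3 kg.
- bail_grip (a point): Middle of the red sleeve on the bail's cross bar, on the bar's axis; the sleeve is 22 mm across and 120 mm long along the rack's y, the rest of the bar is 12 mm across; 165 mm above the bench while the bail is upright.
- lane_mid (a point): Centre of the lane floor in the rack, 8 mm above the bench. The lane runs along this frame's y for 656 mm and is 150 mm wide in x, within kerbs 12 mm high above the floor; at mid-width of each end a hinge cheek 36 mm wide stands 34 mm high. The frame turns with the rack (yaw within about 0.15 rad): x away from the robot, y left, z up. The jars start about 140 mm apart along y.
- cone: Bystander: blue thread cone on a brown base, 72 mm across and 130 mm high, standing on the bench; origin at the centre of its underside.
- tape: Bystander: brown roll of tape lying flat, 90 mm across, 30 mm high; origin at the centre of its underside.
- mug: Bystander: blue mug 80 mm across, 90 mm high; origin at the centre of its underside.
- jar1: White square jar, blue label, brass round screw cap; body 50 x 50 x 90 mm, cap 42 mm across and 20 mm high, 110 mm tall in all, about 0.25 kg (mass varies). Origin at the middle of its height on its axis (55 mm above its base), +z from base to cap. Starts lying on a side face across the lane, cap away from the robot (roughly +x), its axis 25 mm above the lane floor. It may be absent.
- jar2: White square jar, blue label, copper round screw cap; body 50 x 50 x 90 mm, cap 42 mm across and 20 mm high, 110 mm tall in all, about 0.25 kg (mass varies). Origin at the middle of its height on its axis (55 mm above its base), +z from base to cap. Starts lying on a side face across the lane, cap away from the robot (roughly +x), its axis 25 mm above the lane floor. It may be absent.
- jar3: White square jar, blue label, orange round screw cap; body 50 x 50 x 90 mm, cap 42 mm across and 20 mm high, 110 mm tall in all, about 0.25 kg (mass varies). Origin at the middle of its height on its axis (55 mm above its base), +z from base to cap. Starts lying on a side face across the lane, cap away from the robot (roughly +x), its axis 25 mm above the lane floor. It may be absent.
- jar4: White square jar, blue label, black round screw cap; body 50 x 50 x 90 mm, cap 42 mm across and 20 mm high, 110 mm tall in all, about 0.25 kg (mass varies). Origin at the middle of its height on its axis (55 mm above its base), +z from base to cap. It stands upright in the lane at the start.
Mind the look-alikes: they are no part of the job. What is shaped like the jar2 but red or turquoise is not meant.

How it is judged:
On the way, in this order (a step that is already met when the one before it is completed fails the run):
1. the pin is drawn and parked, hanging by its collar in the side notch (horizontal distance between pin and notch below 0.012 m and z of pin in the frame of notch between -0.005 and 0.008 m and angle between pin's own z axis and vertical below 0.2 rad and contact force between pin and the fingers below 0.05 N), for 0.2 s.
2. the hoop is swung open to its far stop (value of joint bail above 1.3 rad), for 0.2 s.
3. with the hoop still open, every jar stands cap up on the lane floor, let go (value of joint bail above 1.3 rad and angle between each of jar1, jar2, jar3, jar4's own z axis and vertical below 0.12 rad and x of jar1 in the frame of lane_mid between -0.055 and 0.055 m and y of jar1 in the frame of lane_mid between -0.305 and 0.305 m and z of jar1 in the frame of lane_mid between 0.047 and 0.063 m and linear speed of each of jar1, jar2, jar3, jar4 below 0.02 m/s and contact force between each of jar1, jar2, jar3, jar4 and the fingers below 0.05 N and x of jar2 in the frame of lane_mid between -0.055 and 0.055 m and y of jar2 in the frame of lane_mid between -0.305 and 0.305 m and z of jar2 in the frame of lane_mid between 0.047 and 0.063 m and x of jar3 in the frame of lane_mid between -0.055 and 0.055 m and y of jar3 in the frame of lane_mid between -0.305 and 0.305 m and z of jar3 in the frame of lane_mid between 0.047 and 0.063 m and x of jar4 in the frame of lane_mid between -0.055 and 0.055 m and y of jar4 in the frame of lane_mid between -0.305 and 0.305 m and z of jar4 in the frame of lane_mid between 0.047 and 0.063 m), for 0.2 s.
At the end, for the whole second after the job is handed in: The pin hangs let go in the notch (within 12 mm, upright within 0.2 rad); the bail stands upright again (below 0.12 rad); every jar present stands cap up (within 0.12 rad) on the lane floor within the kerbs, released and at rest (all of step 1 and value of joint bail below 0.12 rad and velocity of joint bail below 0.05 rad/s and angle between each of jar1, jar2, jar3, jar4's own z axis and vertical below 0.12 rad and x of jar1 in the frame of lane_mid between -0.055 and 0.055 m and y of jar1 in the frame of lane_mid between -0.305 and 0.305 m and z of jar1 in the frame of lane_mid between 0.047 and 0.063 m and linear speed of each of jar1, jar2, jar3, jar4 below 0.02 m/s and contact force between each of jar1, jar2, jar3, jar4 and the fingers below 0.05 N and x of jar2 in the frame of lane_mid between -0.055 and 0.055 m and y of jar2 in the frame of lane_mid between -0.305 and 0.305 m and z of jar2 in the frame of lane_mid between 0.047 and 0.063 m and x of jar3 in the frame of lane_mid between -0.055 and 0.055 m and y of jar3 in the frame of lane_mid between -0.305 and 0.305 m and z of jar3 in the frame of lane_mid between 0.047 and 0.063 m and x of jar4 in the frame of lane_mid between -0.055 and 0.055 m and y of jar4 in the frame of lane_mid between -0.305 and 0.305 m and z of jar4 in the frame of lane_mid between 0.047 and 0.063 m); the robot touches nothing.
It fails at once if a bystander (cone, tape roll or mug) is pushed more than 40 mm or knocked over (distance of any of cone, tape, mug from where it was at the start of the episode above 0.04 m or angle between any of cone, tape, mug's own z axis and vertical above 0.5 rad).
Of jar1, jar2, jar3 only 2 to 3 are there at a start; the rules pass over those that are not, and their reading is None.
At some moment in a run one of jar1, jar2, jar3, jar4 may be knocked a few centimetres aside while the robot is not near it.
It also fails if it takes over 210 s, if anything falls off the work surface, if the arm or the gripper's body presses on something with over 40 N, if the wrist force passes 120 N, or if a joint passes its speed limit or range.

## Working session

There is one attempt and no reset: what is moved stays moved. The work goes in short steps, Python scripts to look and compute and a shell command to move; the robot and the scene stay as the last step left them, time stands still between calls to the robot, and variables do not carry over. Pictures are saved under pics/ and viewed, at most 14 in all, crops included, and the job is handed in when it is done.

```bash
ls; mkdir -p pics; cat > h.py <<'E'
import numpy as np, cv2
from scipy.spatial.transform import Rotation as R
from bench import r
def snap(n,fn=None):
    c=r.camera(n)
    if fn: cv2.imwrite('pics/'+fn,c['img'][:,:,::-1])
    return c
def Rc(c):
    a=np.array(c['attitude'],float)
    return a if a.shape==(3,3) else R.from_quat(a).as_matrix()
def ray(c,u,v,z):
    d=Rc(c)@np.linalg.solve(np.array(c['camera_matrix']),[u,v,1.]); o=np.array(c['xyz'])
    return o+d*(z-o[2])/d[2]
def proj(c,p):
    q=np.array(c['camera_matrix'])@(Rc(c).T@(np.array(p)-np.array(c['xyz']))); return q[:2]/q[2]
E
python3 - <<'E'
from h import *
for n in('top','side'):
    c=snap(n,n+'0.png'); print(n,c['xyz'],c['attitude'],np.array(c['camera_matrix']).tolist())
    for t in ['pin','bore','notch','bail','bail_grip','lane_mid','cone','tape','mug','jar1','jar2','jar3','jar4']:
        try: print(t,[(round(d['score'],2),np.round(d['bbox']).tolist()) for d in r.outline_of(t,n)[:3]])
        except Exception as e: print(t,e)
s=r.read_state(); print({k:np.round(v,3).tolist() for k,v in s.items()})
E
```

```text
pics
top [0.19675014 0.12301979 1.66561791] [ 0.70491623 -0.70407745  0.06441676 -0.0567321 ] [[595.8779765303642, 0.0, 317.07669301974926], [0.0, 595.8779765303642, 230.21228867202134], [0.0, 0.0, 1.0]]
pin []
bore [(0.59, [337.0, 225.0, 296.0, 67.0])]
notch [(0.67, [338.0, 228.0, 294.0, 62.0])]
bail [(0.85, [334.0, 219.0, 290.0, 16.0])]
bail_grip [(0.68, [334.0, 218.0, 289.0, 16.0])]
lane_mid [(0.89, [338.0, 224.0, 298.0, 67.0]), (0.69, [304.0, 226.0, 17.0, 34.0]), (0.18, [328.0, 216.0, 272.0, 14.0])]
cone []
tape [(0.7, [519.0, 279.0, 38.0, 33.0])]
mug [(0.85, [165.0, 238.0, 41.0, 38.0])]
jar1 [(0.89, [394.0, 221.0, 24.0, 41.0]), (0.82, [96.0, 263.0, 45.0, 29.0]), (0.79, [303.0, 228.0, 17.0, 40.0])]
jar2 [(0.89, [394.0, 221.0, 24.0, 41.0]), (0.82, [96.0, 263.0, 45.0, 29.0]), (0.79, [303.0, 228.0, 17.0, 40.0])]
jar3 [(0.89, [394.0, 221.0, 24.0, 41.0]), (0.82, [96.0, 263.0, 45.0, 29.0]), (0.79, [303.0, 228.0, 17.0, 40.0])]
jar4 [(0.89, [394.0, 221.0, 24.0, 41.0]), (0.82, [96.0, 263.0, 45.0, 29.0]), (0.79, [303.0, 228.0, 17.0, 40.0])]
side [-0.0724787  -1.13046331  1.05585972] [ 0.86
[... 768 characters left out ...]
0, 30.0]), (0.79, [350.0, 276.0, 28.0, 46.0]), (0.76, [373.0, 316.0, 51.0, 31.0])]
jar3 [(0.89, [325.0, 258.0, 44.0, 30.0]), (0.79, [350.0, 276.0, 28.0, 46.0]), (0.76, [373.0, 316.0, 51.0, 31.0])]
jar4 [(0.89, [325.0, 258.0, 44.0, 30.0]), (0.79, [350.0, 276.0, 28.0, 46.0]), (0.76, [373.0, 316.0, 51.0, 31.0])]
{'time': 1.4, 'joint_positions': [-1.217, 0.332, -0.065, 1.46, 0.022, 1.35, -0.089], 'joint_vel': [-0.002, -0.001, 0.0, -0.001, 0.001, 0.001, -0.0], 'joint_torque': [0.0, -62.302, 0.025, -39.012, -0.061, 0.032, 0.0], 'ee_pos': [0.23, 0.581, 0.234], 'eef_rot': [0.187, 0.982, 0.0, -0.0], 'ft_force': [-0.242, 0.282, 0.852], 'torque': [-0.024, 0.02, 0.01], 'grip_force': 0.0, 'width': 0.088}
```

```bash
python3 - <<'E'
import cv2
a=cv2.imread('pics/top0.png')[170:320,60:560]; b=cv2.imread('pics/side0.png')[160:480,200:460]
cv2.imwrite('pics/top0c.png',cv2.resize(a,(800,240),interpolation=cv2.INTER_CUBIC))
cv2.imwrite('pics/side0c.png',cv2.resize(b,(487,600),interpolation=cv2.INTER_CUBIC))
E
```

```text
(no output)
```

View pics/top0c.png

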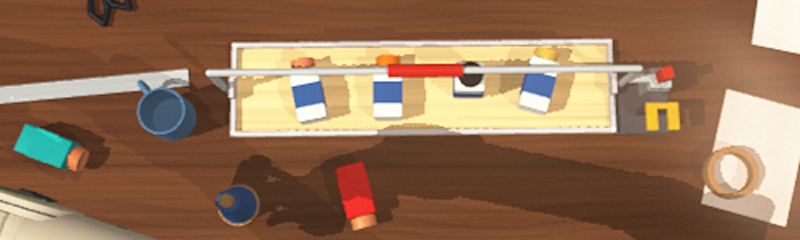

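View pics/side0c.png

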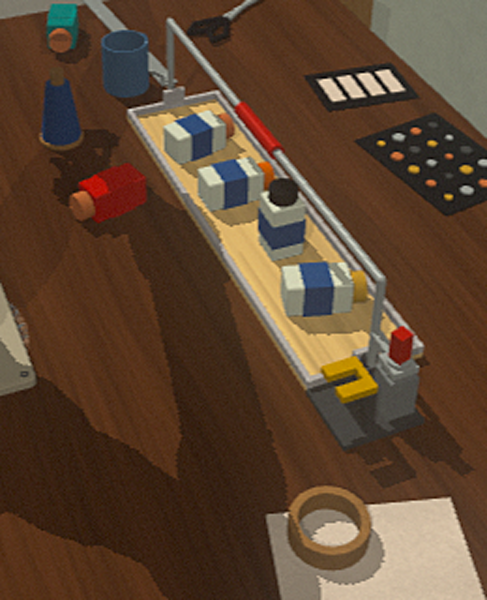

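Top crop (orig = 60+u/1.6, 170+v/1.6): jars lying left to right, copper cap (305,90), orange cap (388,88) and brass cap (540,80). The black-capped jar stands at (468,78), so jar1, jar2, jar3 and jar4 are all present. The look-alikes are the turquoise jar (50,148) and the red jar (355,195). Both lie on the bench outside the lane and have the wrong body colour, so I'll ignore them. The red knob is at (665,73) and the yellow notch at (662,116).

```bash
cat > m.py <<'E'
from h import *
def blobs(img,lo,hi,mn=6):
    h=cv2.cvtColor(img,cv2.COLOR_RGB2HSV)
    m=cv2.inRange(h,lo,hi)
    if lo[0]==0 and hi[0]<12: m|=cv2.inRange(h,(172,)+lo[1:],(180,)+hi[1:])
    n,l,s,c=cv2.connectedComponentsWithStats(m)
    return [(s[i].tolist(),np.round(c[i],1).tolist()) for i in range(1,n) if s[i][4]>=mn]
E
python3 - <<'E'
from m import *
for n in('top','side'):
    c=snap(n); im=c['img']; print(n)
    print('red',[b for b in blobs(im,(0,190,90),(6,255,255),15)])
    print('yel',blobs(im,(22,180,120),(32,255,255),15))
    print('blue',blobs(im,(105,120,60),(125,255,255),25))
c=snap('top')
for p in [(232,42),(612,40),(617,132),(232,135)]:
    print('corner',ray(c,60+p[0]/1.6,170+p[1]/1.6,.02).round(3))
print('sleeve',ray(c,334-.0,214.3,.165).round(3))
print('knob',ray(c,60+665/1.6,170+73/1.6,.13).round(3),'notch',ray(c,60+662/1.6,170+116/1.6,.085).round(3))
for a in [(207,73),(640,69)]: print('bar',ray(c,60+a[0]/1.6,170+a[1]/1.6,.165).round(3))
E
```

```text
top
red [([303, 210, 46, 8, 360], [325.2, 213.4]), ([473, 212, 8, 8, 37], [476.6, 215.1]), ([269, 271, 26, 36, 623], [281.7, 288.6])]
yel [([464, 235, 20, 16, 196], [473.5, 242.0])]
blue [([386, 216, 21, 15, 221], [396.4, 222.2]), ([243, 221, 20, 16, 226], [252.1, 228.4]), ([294, 221, 17, 13, 221], [302.0, 227.0]), ([196, 287, 24, 22, 234], [209.5, 297.1])]
side
red [([325, 214, 27, 31, 246], [337.3, 227.9]), ([242, 247, 36, 32, 731], [261.2, 261.5]), ([408, 334, 12, 20, 179], [413.5, 343.7])]
yel [([372, 350, 30, 25, 344], [386.8, 361.3])]
blue [([223, 203, 20, 34, 279], [233.5, 222.0]), ([294, 221, 19, 11, 109], [303.0, 226.1]), ([314, 245, 18, 13, 130], [322.3, 250.8]), ([360, 300, 18, 14, 190], [368.4, 306.3])]
corner [0.579 0.422 0.02 ]
corner [ 0.584 -0.251  0.02 ]
corner [ 0.419 -0.254  0.02 ]
corner [0.413 0.416 0.02 ]
sleeve [0.498 0.063 0.165]
knob [ 0.503 -0.311  0.13 ] notch [ 0.438 -0.316  0.085]
bar [0.494 0.434 0.165]
bar [ 0.502 -0.261  0.165]
```

```bash
python3 - <<'E'
from h import *
s=snap('side'); t=snap('top')
def tri(a,b):
    A=[];B=[]
    for c,(u,v) in((t,a),(s,b)):
        P=np.array(c['camera_matrix'])@np.c_[Rc(c).T,-Rc(c).T@np.array(c['xyz'])]
        for i,w in((0,u),(1,v)): q=P[i]-w*P[2]; A.append(q[:3]);B.append(-q[3])
    x,*_=np.linalg.lstsq(np.array(A),np.array(B),rcond=None); return x.round(4)
print('knob tri',tri((476.6,215.1),(413.5,343.7)),'side@.11',ray(s,413.5,343.7,.11).round(4),'top@.125',ray(t,476.6,215.1,.122).round(4))
print('notch tri',tri((473.5,242),(386.8,361.3)),ray(s,386.8,361.3,.084).round(4),ray(t,473.5,242,.085).round(4))
print('sleeve',ray(t,325.2,213.4,.17).round(4),ray(s,337.3,227.9,.168).round(4), tri((325.2,213.4),(337.3,227.9)))
for k,a,b in [('jar2',(252.1,228.4),(303,226.1)),('jar3',(302,227),(322.3,250.8)),('jar1',(396.4,222.2),(368.4,306.3))]:
    print(k,ray(t,*a,.055).round(4),tri(a,b))
im=cv2.resize(t['img'][205:250,235:425,::-1],None,fx=4.2,fy=4.2,interpolation=cv2.INTER_CUBIC)
im2=cv2.resize(s['img'][210:380,280:430,::-1],None,fx=2.4,fy=2.4,interpolation=cv2.INTER_CUBIC)
o=np.zeros((600,800,3),np.uint8); o[:im.shape[0],:im.shape[1]]=im[:,:800]; o[190:190+im2.shape[0],:im2.shape[1]]=im2
p=cv2.resize(t['img'][205:260,450:500,::-1],None,fx=7,fy=7,interpolation=cv2.INTER_CUBIC); o[200:200+p.shape[0],400:400+p.shape[1]]=p
cv2.imwrite('pics/c1.png',o)
E
```

```text
knob tri [ 0.5052 -0.3178  0.114 ] side@.11 [ 0.5053 -0.3142  0.11  ] top@.125 [ 0.5057 -0.3163  0.122 ]
notch tri [ 0.4403 -0.3161  0.0821] [ 0.4398 -0.3178  0.084 ] [ 0.4393 -0.3151  0.085 ]
sleeve [0.4996 0.0859 0.17  ] [0.4992 0.0879 0.168 ] [0.4991 0.0861 0.1692]
jar2 [0.4805 0.2836 0.055 ] [0.4791 0.2834 0.0589]
jar3 [0.4847 0.1469 0.055 ] [0.4836 0.1469 0.0585]
jar1 [ 0.4987 -0.113   0.055 ] [ 0.4983 -0.1126  0.0579]
```

View pics/c1.png

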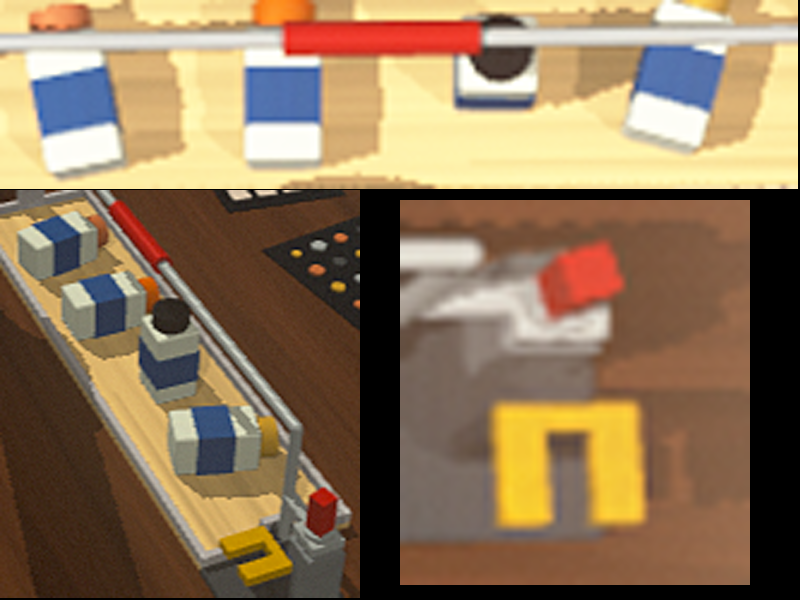

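The enlarged crop shows the three white jars with blue labels: copper (70,100), orange (283,95) and brass (680,75). Jar4 stands at (500,50). The knob (580,280) is yawed about 25°. The notch slot is centred near (570,480), open downwards. I'll go for the pin.

```bash
cat > g.py <<'E'
# usage: g.py x y z [yaw_deg of jaw line]: turn first, then shift in turned tool frame
import sys; from h import *
a=[float(v) for v in sys.argv[1:]]
s=r.read_state(); Q=R.from_quat(s['eef_rot']); M=Q.as_matrix(); p=np.array(s['ee_pos'])
y=np.degrees(np.arctan2(M[1,1],M[0,1]))
t=0
if len(a)>3:
    t=-((a[3]-y+90)%180-90); 
M2=M@R.from_euler('z',t,degrees=True).as_matrix()
d=M2.T@(np.array(a[:3])-p)
print('t',round(s['time'],2),'pos',p.round(4),'jawyaw',y.round(1),'down',M[2,2].round(3),'j7',s['joint_positions'].__getitem__(6).round(2),'turn',round(np.radians(t),3),'shift',d.round(4),'world',(np.array(a[:3])-p).round(4),'maxrow rows',np.ceil(np.linalg.norm(d)/.04),'w',round(s['width'],4),'F',np.round(s['ft_force'],1))
E
python3 g.py 0.5035 -0.3165 0.234 25
```

```text
t 1.65 pos [0.2299 0.5812 0.2335] jawyaw 68.4 down -1.0 j7 -0.09 turn 0.758 shift [-9.292e-01 -1.314e-01 -5.000e-04] world [ 2.736e-01 -8.977e-01  5.000e-04] maxrow rows 24.0 w 0.087 F [-0.2  0.6 -0.7]
```

```bash
python3 -m pendant '[[0,0,0,0.108],[0,0,0,0.108],[0,0,0,0.108],[0,0,0,0.108],[0,0,0,0.108],[0,0,0,0.108],[0,0,0,0.11]]' 1 20
python3 -m pendant '[[-0.04,0,0,0],[-0.04,0,0,0],[-0.04,0,0,0],[-0.04,0,0,0],[-0.04,0,0,0],[-0.04,0,0,0],[-0.04,0,0,0],[-0.04,0,0,0]]'
python3 -m pendant '[[-0.04,0,0,0],[-0.04,0,0,0],[-0.04,0,0,0],[-0.04,0,0,0],[-0.04,0,0,0],[-0.04,0,0,0],[-0.04,0,0,0],[-0.04,0,0,0]]'
python3 -m pendant '[[-0.04,-0.02,0,0],[-0.04,-0.02,0,0],[-0.04,-0.02,0,0],[-0.04,-0.02,0,0],[-0.04,-0.02,0,0],[-0.04,-0.02,0,0],[0,0,0,0],[0,0,0,0]]'
python3 g.py 0.5035 -0.3165 0.234 25
```

```text
time: 2.23
ee_pos: [0.2299, 0.5812, 0.2336]
eef_rot: [0.54, 0.842, 0.0, -0.0]
ft_force: [0.1, -0.2, -0.4]
width: 0.0872
grip_force: 0.0
time: 2.9
ee_pos: [0.3656, 0.2893, 0.2338]
eef_rot: [0.537, 0.843, 0.0, -0.0]
ft_force: [1.4, -0.2, 0.0]
width: 0.0869
grip_force: 0.0
time: 3.57
ee_pos: [0.5008, -0.0009, 0.234]
eef_rot: [0.537, 0.843, 0.001, 0.0]
ft_force: [1.3, 0.8, 0.1]
width: 0.087
grip_force: 0.0
time: 4.23
ee_pos: [0.4923, -0.2517, 0.2335]
eef_rot: [0.54, 0.842, -0.001, 0.0]
ft_force: [-0.1, 0.6, -0.1]
width: 0.0868
grip_force: 0.0
t 4.23 pos [ 0.4923 -0.2517  0.2335] jawyaw 24.7 down -1.0 j7 0.96 turn -0.006 shift [-0.0634 -0.0173 -0.0004] world [ 0.0112 -0.0648  0.0005] maxrow rows 2.0 w 0.0868 F [-0.1  0.6 -0.1]
```

```bash
python3 -m pendant '[[-0.032,-0.009,0,0],[-0.032,-0.009,0,0],[0,0,0.03,0],[0,0,0.03,0],[0,0,0,0],[0,0,0,0]]'
python3 - <<'E'
from h import *
a=[snap(n)['img'] for n in('side','top')]
b=[cv2.resize(a[0][270:400,340:470,::-1],(400,400),interpolation=2),cv2.resize(a[1][170:290,420:540,::-1],(400,400),interpolation=2)]
cv2.imwrite('pics/c2.png',np.hstack(b))
E
python3 g.py 0.5035 -0.3165 0.113 25
```

```text
time: 4.73
ee_pos: [0.504, -0.3126, 0.1729]
eef_rot: [0.537, 0.844, 0.0, -0.001]
ft_force: [0.9, -0.1, 1.9]
width: 0.0871
grip_force: 0.0
t 4.83 pos [ 0.5051 -0.3138  0.1752] jawyaw 25.1 down -1.0 j7 1.15 turn 0.001 shift [-0.0017 -0.0027  0.0622] world [-0.0016 -0.0027 -0.0622] maxrow rows 2.0 w 0.0871 F [-0.8 -0.6  1.2]
```

View pics/c2.png

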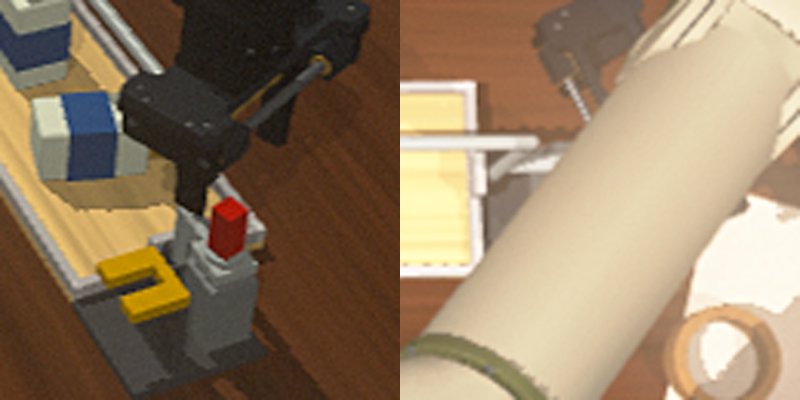

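The knob at (230,228) in the side half sits between the two fingers and the way down is clear. I'll descend and grip.

```bash
python3 -m pendant '[[-0.001,-0.002,0.02,0],[0,0,0.02,0],[0,0,0.02,0],[0,0,0,0],[0,0,0,0]]'
python3 -m pendant '[[0,0,0,0],[0,0,0,0],[0,0,0,0],[0,0,0,0],[0,0,0,0],[0,0,0,0]]' 0 25
python3 -m pendant '[[0,0,-0.015,0],[0,0,-0.02,0],[0,0,-0.02,0],[0,0,-0.02,0],[0,0,-0.01,0],[0,0,0,0],[0,0,0,0]]'
python3 g.py 0.4355 -0.317 0.2
python3 - <<'E'
from h import *
a=[snap(n)['img'] for n in('side','top')]
b=[cv2.resize(a[0][270:400,340:470,::-1],(400,400),interpolation=2),cv2.resize(a[1][170:290,420:540,::-1],(400,400),interpolation=2)]
cv2.imwrite('pics/c3.png',np.hstack(b))
E
```

```text
time: 5.25
ee_pos: [0.5032, -0.3159, 0.1148]
eef_rot: [0.537, 0.844, 0.0, 0.0]
ft_force: [-0.1, 0.6, 0.8]
width: 0.0865
grip_force: 0.0
time: 5.75
ee_pos: [0.5028, -0.3163, 0.1138]
eef_rot: [0.537, 0.843, 0.0, 0.0]
ft_force: [-0.7, -0.1, 0.1]
width: 0.0552
grip_force: 0.0
time: 6.33
ee_pos: [0.5027, -0.3161, 0.1981]
eef_rot: [0.537, 0.843, 0.0, 0.0]
ft_force: [-0.1, 0.4, -0.9]
width: 0.0079
grip_force: 0.0
t 6.33 pos [ 0.5027 -0.3161  0.1981] jawyaw 25.0 down -1.0 j7 1.14 turn 0.0 shift [ 0.0276 -0.0613 -0.0019] world [-0.0672 -0.0009  0.0019] maxrow rows 2.0 w 0.0079 F [-0.1  0.4 -0.9]
```

View pics/c3.png

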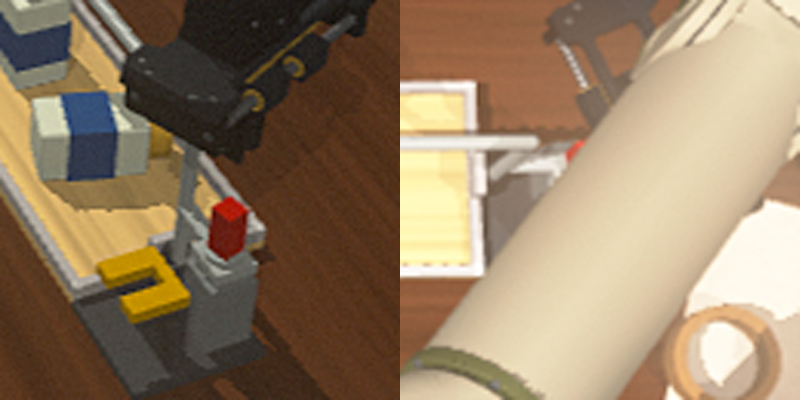

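The pin stayed in place, knob at (230,228). The fingers are slow, about 65 mm/s, and hadn't closed when I lifted. I'll reopen and repeat with more time to grip.

```bash
python3 -m pendant '[[0,0,0,0],[0,0,0,0],[0,0,0,0],[0,0,0,0],[0,0,0,0],[0,0,0,0],[0,0,0,0],[0,0,0,0]]' 0.6 25
python3 -m pendant '[[0,0,0.02,0],[0,0,0.02,0],[0,0,0.02,0],[0,0,0.015,0],[0,0,0.01,0],[0,0,0,0],[0,0,0,0]]'
python3 -m pendant '[[0,0,0,0],[0,0,0,0],[0,0,0,0],[0,0,0,0],[0,0,0,0],[0,0,0,0],[0,0,0,0],[0,0,0,0]]' 0 25
python3 -m pendant '[[0,0,0,0],[0,0,0,0],[0,0,0,0]]'
```

```text
time: 7.1
ee_pos: [0.5027, -0.3162, 0.1985]
eef_rot: [0.537, 0.843, 0.0, -0.0]
ft_force: [0.3, 0.1, -0.1]
width: 0.0477
grip_force: 0.0
time: 7.68
ee_pos: [0.5027, -0.3163, 0.1137]
eef_rot: [0.537, 0.843, -0.0, -0.0]
ft_force: [-0.1, -0.1, 0.6]
width: 0.0521
grip_force: 0.0
time: 8.35
ee_pos: [0.5034, -0.3157, 0.1138]
eef_rot: [0.537, 0.844, 0.001, 0.0]
ft_force: [2.3, 2.6, 1.7]
width: 0.0202
grip_force: 24.3
time: 8.6
ee_pos: [0.5033, -0.3158, 0.1137]
eef_rot: [0.537, 0.843, 0.0, 0.0]
ft_force: [3.9, 3.1, 3.2]
width: 0.0206
grip_force: 24.4
```

```bash
python3 -m pendant '[[0,0,-0.015,0],[0,0,-0.02,0],[0,0,-0.02,0],[0,0,-0.02,0],[0,0,-0.015,0],[0,0,0,0],[0,0,0,0]]'
python3 g.py 0.4355 -0.317 0.204
```

```text
time: 9.18
ee_pos: [0.5022, -0.3168, 0.2033]
eef_rot: [0.538, 0.843, -0.0, 0.0]
ft_force: [-0.4, -0.3, -2.1]
width: 0.0199
grip_force: 24.6
t 9.18 pos [ 0.5022 -0.3168  0.2033] jawyaw 24.9 down -1.0 j7 1.14 turn 0.0 shift [ 0.0279 -0.0605 -0.0007] world [-0.0667 -0.0002  0.0007] maxrow rows 2.0 w 0.0199 F [-0.4 -0.3 -2.1]
```

```bash
python3 -m pendant '[[0.014,-0.0305,0,0],[0.014,-0.0305,0,0],[0,0,0,0],[0,0,0,0],[0,0,0,0],[0,0,0,0]]'
python3 - <<'E'
from h import *
a=[snap(n)['img'] for n in('side','top')]
b=[cv2.resize(a[0][270:400,320:450,::-1],(600,600),interpolation=2)]
cv2.imwrite('pics/c4.png',np.hstack(b))
E
python3 g.py 0.4348 -0.317 0.113
```

```text
time: 9.68
ee_pos: [0.436, -0.3161, 0.2028]
eef_rot: [0.537, 0.844, -0.0, -0.0]
ft_force: [0.7, -0.2, -0.3]
width: 0.0197
grip_force: 24.8
t 9.78 pos [ 0.436  -0.3164  0.203 ] jawyaw 25.0 down -1.0 j7 1.13 turn 0.0 shift [-0.0001 -0.0013  0.09  ] world [-0.0012 -0.0006 -0.09  ] maxrow rows 3.0 w 0.0199 F [ 0.5 -0.2 -0.5]
```

View pics/c4.png

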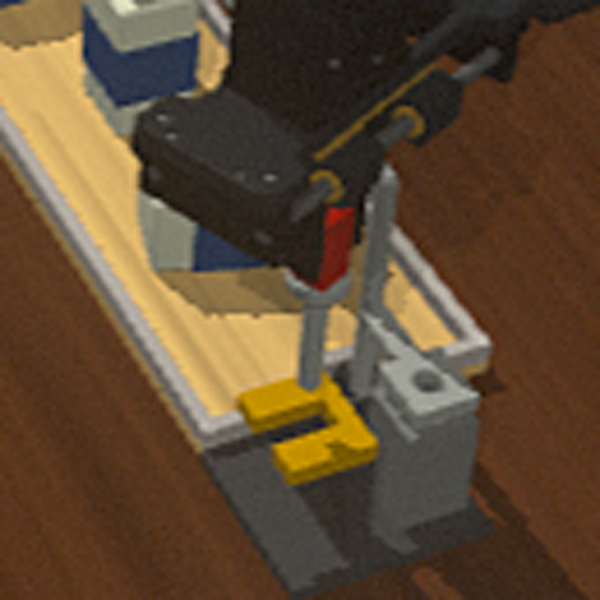

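The pin hangs upright from the gripper, shaft tip at (312,385), and is drawn clear of the now-empty bore at (428,378). I'll lower it into the notch, watching the force.

```bash
python3 -m pendant '[[0,-0.001,0.02,0],[0,0,0.015,0],[0,0,0,0],[0,0,0,0]]'
python3 -m pendant '[[0,0,0.012,0],[0,0,0.012,0],[0,0,0.012,0],[0,0,0.01,0],[0,0,0,0],[0,0,0,0]]'
python3 g.py 0.4348 -0.317 0.113
```

```text
time: 10.12
ee_pos: [0.4345, -0.3169, 0.1681]
eef_rot: [0.537, 0.843, -0.001, -0.001]
ft_force: [-1.1, 0.1, -1.2]
width: 0.0201
grip_force: 24.8
time: 10.62
ee_pos: [0.4342, -0.317, 0.1218]
eef_rot: [0.538, 0.843, -0.0, -0.001]
ft_force: [-0.7, 0.7, -0.8]
width: 0.0195
grip_force: 24.8
t 10.62 pos [ 0.4342 -0.317   0.1218] jawyaw 25.0 down -1.0 j7 1.2 turn 0.0 shift [-0.0003  0.0006  0.0088] world [ 0.0006 -0.     -0.0088] maxrow rows 1.0 w 0.0195 F [-0.7  0.7 -0.8]
```

```bash
python3 -m pendant '[[0,0,0.004,0],[0,0,0.003,0],[0,0,0.001,0],[0,0,0,0],[0,0,0,0]]'
python3 -m pendant '[[0,0,0,0],[0,0,0,0],[0,0,0,0],[0,0,0,0],[0,0,0,0],[0,0,0,0],[0,0,0,0],[0,0,0,0]]' 0.6
python3 -m pendant '[[0,0,-0.02,0],[0,0,-0.04,0],[0,0,-0.04,0],[0,0,-0.04,0],[0,0,0,0]]' 
python3 - <<'E'
from h import *
a=snap('side')['img']; cv2.imwrite('pics/c5.png',cv2.resize(a[270:400,320:450,::-1],(500,500),interpolation=2))
E
python3 g.py 0.45 0.085 0.234 0
```

```text
time: 11.03
ee_pos: [0.4347, -0.3171, 0.1146]
eef_rot: [0.537, 0.843, 0.0, 0.0]
ft_force: [-0.4, 0.1, -1.5]
width: 0.0193
grip_force: 24.8
time: 11.7
ee_pos: [0.4346, -0.317, 0.1145]
eef_rot: [0.537, 0.843, 0.0, -0.0]
ft_force: [0.0, 0.7, 1.0]
width: 0.0516
grip_force: 0.0
time: 12.12
ee_pos: [0.4366, -0.3192, 0.2616]
eef_rot: [0.538, 0.843, 0.001, 0.005]
ft_force: [0.1, -0.1, 1.0]
width: 0.052
grip_force: 0.0
t 12.17 pos [ 0.4361 -0.3182  0.2583] jawyaw 25.0 down -1.0 j7 1.1 turn 0.436 shift [0.4033 0.0138 0.0236] world [ 0.0139  0.4032 -0.0243] maxrow rows 11.0 w 0.0522 F [ 0.6 -0.4 -0.2]
```

View pics/c5.png

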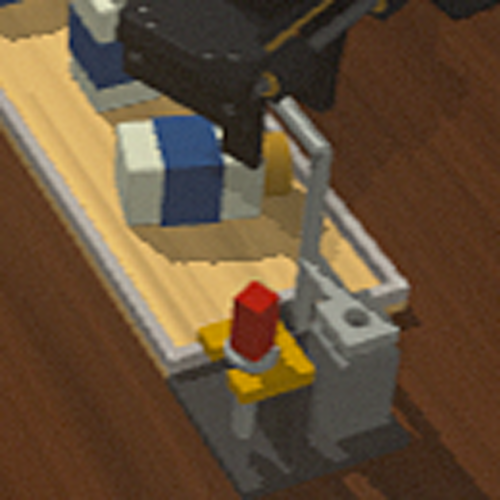

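The pin hangs in the notch: knob (255,315), collar on the prongs, shaft in the slot. Next I'll push the hoop away with shut fingers.

```bash
python3 -m pendant '[[0,0,0,-0.12],[0,0,0,-0.12],[0,0,0,-0.12],[0,0,0,-0.12],[0,0,0,-0.12],[0,0,0,-0.12],[0,0,0,-0.12],[0,0,0,-0.12]]' 0 20
python3 -m pendant '[[0,0,0,-0.12],[0,0,0,-0.06],[0,0,0,0]]'
python3 g.py 0.445 0.085 0.234 90.6
```

```text
time: 12.83
ee_pos: [0.4343, -0.3168, 0.2535]
eef_rot: [0.084, 0.996, 0.0, -0.001]
ft_force: [1.5, 0.6, 1.1]
width: 0.007
grip_force: 0.0
time: 13.08
ee_pos: [0.4343, -0.3168, 0.2536]
eef_rot: [-0.004, 1.0, 0.0, -0.001]
ft_force: [0.7, 0.5, 0.4]
width: 0.0005
grip_force: 0.0
t 13.08 pos [ 0.4343 -0.3168  0.2536] jawyaw 90.5 down -1.0 j7 2.22 turn -0.002 shift [-0.015   0.4017  0.0198] world [ 0.0107  0.4018 -0.0196] maxrow rows 11.0 w 0.0005 F [0.7 0.5 0.4]
```

```bash
python3 -m pendant '[[0,0.04,0,0],[0,0.04,0,0],[0,0.04,0,0],[0,0.04,0,0],[0,0.04,0,0],[0,0.04,0,0],[0,0.04,0,0],[0,0.04,0,0]]'
python3 -m pendant '[[0,0.04,0,0],[0,0.04,0,0],[0,0,0.03,0],[0,0,0.035,0],[0,0,0.037,0],[0,0,0,0]]'
python3 g.py 0.445 0.085 0.151 90.6
```

```text
time: 13.75
ee_pos: [0.4322, 0.0049, 0.2541]
eef_rot: [-0.001, 1.0, 0.0, -0.0]
ft_force: [0.5, -0.6, 0.5]
width: 0.0003
grip_force: 0.0
time: 14.25
ee_pos: [0.4285, 0.0819, 0.1463]
eef_rot: [-0.002, 1.0, -0.002, -0.005]
ft_force: [-1.6, -0.1, -0.6]
width: 0.0007
grip_force: 0.0
t 14.25 pos [0.4285 0.0819 0.1463] jawyaw 90.2 down -1.0 j7 1.28 turn -0.007 shift [-0.0165  0.0029 -0.0048] world [0.0165 0.0031 0.0047] maxrow rows 1.0 w 0.0007 F [-1.6 -0.1 -0.6]
```

```bash
python3 -m pendant '[[-0.02,0,0,0],[-0.02,0,0,0],[-0.015,0,0,0],[-0.015,0,0,0],[-0.015,0,0,0],[-0.015,0,0,0],[-0.02,0,0,0],[-0.02,0,0,0]]'
python3 -m pendant '[[0,0,0,0],[0,0,0,0],[0,0,-0.03,0],[0,0,-0.03,0],[0,0,0,0],[0,0,0,0],[0,0,0,0],[0,0,0,0]]' 1 8
python3 -m pendant '[[0.02,0.04,0,0],[0.02,0.04,0,0],[0.02,0.04,0,0],[0.02,0.04,0,0],[0.02,0.04,0,0],[0,0,0,0]]'
python3 - <<'E'
from m import *
s=snap('side'); t=snap('top')
print('red side',blobs(s['img'],(0,190,90),(6,255,255),15)); print('red top',blobs(t['img'],(0,190,90),(6,255,255),15))
for n,c in(('t',t),('s',s)): print('blue',n,[b[1] for b in blobs(c['img'],(105,120,60),(125,255,255),25)])
b=[cv2.resize(s['img'][200:380,270:440,::-1],(400,424),interpolation=2),cv2.resize(t['img'][170:300,220:430,::-1],(400,248),interpolation=2)]
b[1]=np.vstack([b[1],np.zeros((176,400,3),np.uint8)]); cv2.imwrite('pics/c6.png',np.hstack(b))
E
python3 g.py 0.45 0.28 0.2 90
```

```text
time: 14.92
ee_pos: [0.5724, 0.0839, 0.1533]
eef_rot: [-0.002, 1.0, 0.0, -0.001]
ft_force: [1.0, -0.1, 0.0]
width: 0.0007
grip_force: 0.1
time: 15.58
ee_pos: [0.5717, 0.0837, 0.2119]
eef_rot: [-0.002, 1.0, -0.0, -0.001]
ft_force: [-0.5, 0.0, 0.5]
width: 0.0458
grip_force: 0.0
time: 16.08
ee_pos: [0.4727, 0.278, 0.2114]
eef_rot: [-0.008, 1.0, 0.001, -0.002]
ft_force: [-1.0, 1.5, 0.5]
width: 0.0833
grip_force: 0.0
red side [([367, 242, 27, 29, 234], [379.2, 255.2]), ([242, 247, 36, 32, 733], [261.3, 261.5]), ([380, 344, 12, 20, 171], [385.7, 353.1])]
red top [([303, 172, 43, 8, 337], [323.6, 175.5])]
blue t [[395.8, 222.2], [302.1, 227.6], [209.4, 298.1]]
blue s [[230.8, 221.1], [303.1, 226.2], [321.2, 251.5], [367.6, 306.0]]
t 16.18 pos [0.4768 0.271  0.2116] jawyaw 90.5 down -1.0 j7 1.01 turn 0.009 shift [0.0268 0.009  0.0117] world [-0.0268  0.009  -0.0116] maxrow rows 1.0 w 0.0854 F [ 0.9 -1.4 -0.5]
```

View pics/c6.png

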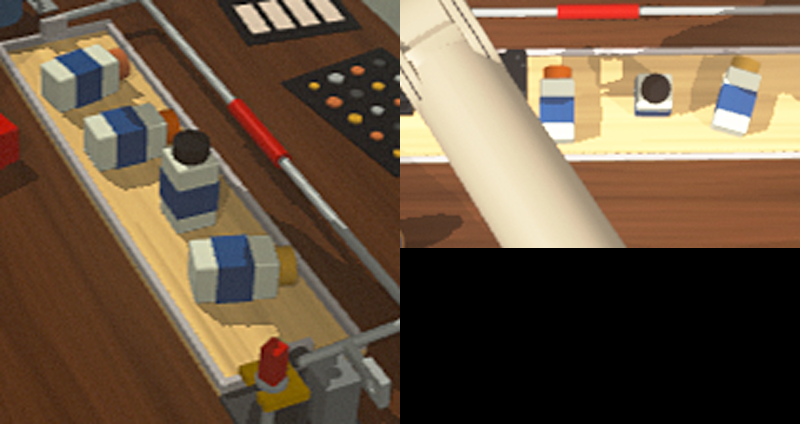

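The hoop lies beyond the lane with its sleeve at (597,12) in the right half. Jars 2, 3 and 1 are as measured, with axes yawed about +10°, 0° and −14°. I'll start with jar2, copper cap, gripping near the cap end so the base swings down on lifting.

```bash
python3 -m pendant '[[0,0,0,-0.083],[0,0,0,-0.083],[0,0,0,0],[0,0,0,0]]' 1 8
python3 g.py 0.5055 0.288 0.028 100
```

```text
time: 16.52
ee_pos: [0.4788, 0.2682, 0.2121]
eef_rot: [-0.083, 0.997, -0.0, -0.0]
ft_force: [0.3, 0.4, -0.5]
width: 0.0867
grip_force: 0.0
t 16.52 pos [0.4788 0.2682 0.2121] jawyaw 99.5 down -1.0 j7 1.17 turn -0.008 shift [-0.0298  0.015   0.1841] world [ 0.0267  0.0198 -0.1841] maxrow rows 5.0 w 0.0867 F [ 0.3  0.4 -0.5]
```

```bash
python3 -m pendant '[[-0.03,0.015,0,-0.008],[0,0,0.03,0],[0,0,0.04,0],[0,0,0.04,0],[0,0,0.03,0],[0,0,0.02,0],[0,0,0,0],[0,0,0,0]]'
python3 g.py 0.5055 0.288 0.028 100
```

```text
time: 17.18
ee_pos: [0.5053, 0.2885, 0.0521]
eef_rot: [-0.088, 0.996, -0.001, -0.001]
ft_force: [-0.6, 0.6, -0.5]
width: 0.0872
grip_force: 0.0
t 17.18 pos [0.5053 0.2885 0.0521] jawyaw 100.1 down -1.0 j7 1.22 turn 0.002 shift [-0.0002 -0.0005  0.0241] world [ 0.0002 -0.0005 -0.0241] maxrow rows 1.0 w 0.0872 F [-0.6  0.6 -0.5]
```

```bash
python3 -m pendant '[[0,0,0.014,0],[0,0,0.01,0],[0,0,0,0],[0,0,0,0]]'
python3 -m pendant '[[0,0,0,0],[0,0,0,0],[0,0,0,0],[0,0,0,0],[0,0,0,0],[0,0,0,0],[0,0,0,0],[0,0,0,0]]' 0 8
python3 -m pendant '[[0.006,0,-0.02,0],[0.01,0,-0.02,0],[0.01,0,-0.02,0],[0,0,-0.02,0],[0,0,-0.01,0],[0,0,0,0],[0,0,0,0],[0,0,0,0]]'
python3 - <<'E'
from h import *
s=snap('side')['img']; cv2.imwrite('pics/c7.png',cv2.resize(s[160:310,250:400,::-1],(450,450),interpolation=2))
E
python3 g.py 0.498 0.288 0.1 90
```

```text
time: 17.52
ee_pos: [0.5057, 0.2895, 0.0293]
eef_rot: [-0.089, 0.996, 0.0, 0.0]
ft_force: [0.3, -0.3, 0.8]
width: 0.0872
grip_force: 0.0
time: 18.18
ee_pos: [0.5054, 0.2894, 0.0286]
eef_rot: [-0.089, 0.996, 0.0, 0.0]
ft_force: [0.2, -0.2, 1.8]
width: 0.0503
grip_force: 7.9
time: 18.85
ee_pos: [0.4793, 0.2844, 0.1171]
eef_rot: [-0.089, 0.996, -0.001, -0.001]
ft_force: [-0.3, -0.7, -4.6]
width: 0.0499
grip_force: 8.0
t 18.9 pos [0.4793 0.2843 0.117 ] jawyaw 100.3 down -1.0 j7 1.18 turn 0.179 shift [-0.0188  0.0037  0.0169] world [ 0.0187  0.0037 -0.017 ] maxrow rows 1.0 w 0.0501 F [ 0.9 -0.1 -3.2]
```

View pics/c7.png

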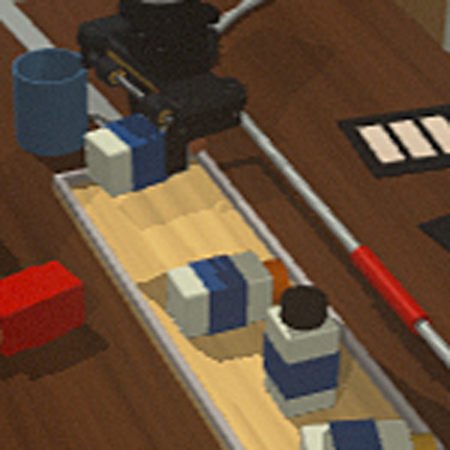

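The jar, label at (140,155), came up still level: 8 N holds it against rotating. I'll lower it and ease the grip so it can swing.

```bash
python3 -m pendant '[[-0.01,0,0.015,0],[-0.009,0,0.012,0],[0,0,0,0],[0,0,0,0],[0,0,0,0]]' 0 3
python3 -m pendant '[[0,0,-0.01,0],[0,0,0.01,0],[0,0,0,0],[0,0,0,0],[0,0,0,0]]'
python3 - <<'E'
from h import *
s=snap('side')['img']; cv2.imwrite('pics/c8.png',cv2.resize(s[160:310,250:400,::-1],(450,450),interpolation=2))
E
python3 g.py 0.498 0.288 0.09 90
```

```text
time: 19.32
ee_pos: [0.4981, 0.288, 0.0913]
eef_rot: [-0.089, 0.996, -0.0, -0.0]
ft_force: [0.3, -0.2, -2.7]
width: 0.0503
grip_force: 3.0
time: 19.73
ee_pos: [0.4983, 0.2882, 0.0915]
eef_rot: [-0.09, 0.996, 0.0, -0.0]
ft_force: [0.5, 0.0, -3.0]
width: 0.05
grip_force: 3.0
t 19.78 pos [0.4984 0.2882 0.0916] jawyaw 100.3 down -1.0 j7 1.21 turn 0.179 shift [ 0.0004 -0.0002  0.0016] world [-0.0004 -0.0002 -0.0016] maxrow rows 1.0 w 0.0504 F [ 0.3 -0.1 -3.3]
```

View pics/c8.png

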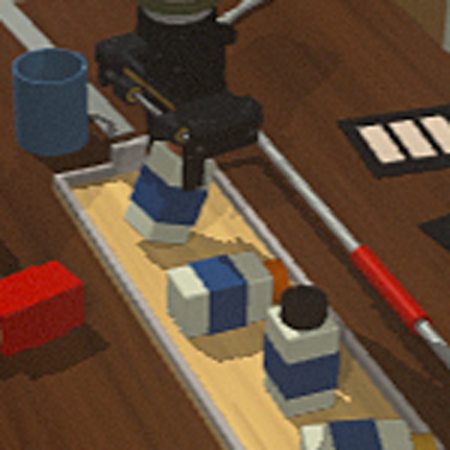

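It swung to about 25° from upright, label at (168,195). I'll shift it forward, touch the base edge down and draw back so the floor turns it upright.

```bash
python3 -m pendant '[[-0.013,0,0,0],[-0.014,0,0.006,0],[0,0,0.008,0],[0,0,0,0],[0,0,0,0]]'
python3 -m pendant '[[0.004,0,0.002,0],[0.007,0,0.001,0],[0.007,0,0.001,0],[0.007,0,0.001,0],[0.006,0,0.001,0],[0,0,0,0],[0,0,0,0]]'
python3 - <<'E'
from h import *
s=snap('side')['img']; cv2.imwrite('pics/c9.png',cv2.resize(s[160:310,250:400,::-1],(450,450),interpolation=2))
E
python3 g.py 0.498 0.288 0.073 90
```

```text
time: 20.2
ee_pos: [0.5247, 0.2933, 0.0775]
eef_rot: [-0.09, 0.996, 0.0, -0.0]
ft_force: [0.1, 1.2, -0.5]
width: 0.0498
grip_force: 3.0
time: 20.78
ee_pos: [0.4935, 0.2874, 0.0713]
eef_rot: [-0.09, 0.996, -0.0, -0.001]
ft_force: [-2.0, 1.0, 1.3]
width: 0.0498
grip_force: 3.0
t 20.83 pos [0.494  0.2875 0.0714] jawyaw 100.3 down -1.0 j7 1.21 turn 0.18 shift [-0.004   0.0005 -0.0016] world [0.004  0.0005 0.0016] maxrow rows 1.0 w 0.0502 F [-2.8  1.7  0.9]
```

View pics/c9.png

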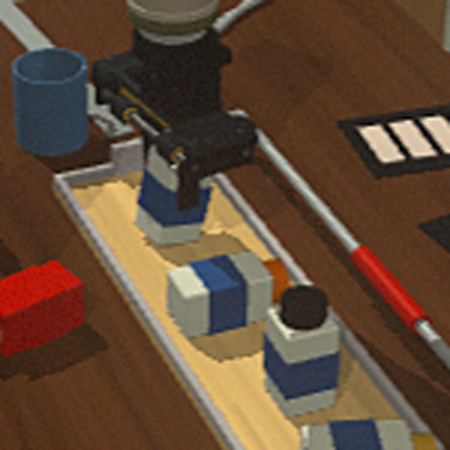

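Jar2 is nearly upright with its base on the floor at (180,235). I'll release it, check numerically, then go to jar3.

```bash
python3 -m pendant '[[0,0,0,0],[0,0,0,0],[0,0,0,0],[0,0,0,0],[0,0,0,0],[0,0,0,0],[0,0,0,0],[0,0,0,0]]' 1 8
python3 -m pendant '[[0,0,-0.02,0],[0,0,-0.04,0],[0,0,-0.04,0],[0,0,-0.03,0],[0,0,0,0]]'
python3 -m pendant '[[0,0,0,0.09],[0,0,0,0.088],[0,-0.04,0,0],[0,-0.04,0,0],[0,-0.04,0,0],[0,0,0,0]]'
cat > look.py <<'E'
from m import *
# label/cap report. jar label mean z 0.053 when standing (side), jar mask boxes
s=snap('side')
print('side',[(np.round(d['score'],2),np.round(d['bbox']).tolist()) for d in r.outline_of('jar4','side') if d['score']>.4])
t=snap('top')
print('top',[(np.round(d['score'],2),np.round(d['bbox']).tolist()) for d in r.outline_of('jar4','top') if d['score']>.4])
print('blue side',[(b[0][:4],b[1]) for b in blobs(s['img'],(105,120,60),(125,255,255),25)])
print('sleeve top',[b[1] for b in blobs(t['img'],(0,190,90),(6,255,255),15)])
E
python3 look.py; python3 g.py 0.5105 0.147 0.028 90
```

```text
time: 21.5
ee_pos: [0.4946, 0.2875, 0.0716]
eef_rot: [-0.089, 0.996, 0.0, 0.0]
ft_force: [0.3, 0.1, -0.1]
width: 0.0861
grip_force: 0.0
time: 21.92
ee_pos: [0.4972, 0.289, 0.2087]
eef_rot: [-0.089, 0.996, 0.003, 0.004]
ft_force: [0.7, -0.2, 0.5]
width: 0.0871
grip_force: 0.0
time: 22.42
ee_pos: [0.4956, 0.1588, 0.2018]
eef_rot: [0.004, 1.0, -0.001, 0.0]
ft_force: [0.5, -1.1, 0.6]
width: 0.087
grip_force: 0.0
side [(np.float64(0.74), [233.0, 175.0, 17.0, 28.0]), (np.float64(0.71), [258.0, 263.0, 44.0, 24.0]), (np.float64(0.67), [372.0, 314.0, 49.0, 31.0]), (np.float64(0.63), [350.0, 277.0, 28.0, 43.0]), (np.float64(0.62), [307.0, 221.0, 24.0, 36.0]), (np.float64(0.57), [325.0, 260.0, 40.0, 23.0])]
top [(np.float64(0.94), [355.0, 222.0, 18.0, 26.0]), (np.float64(0.86), [395.0, 221.0, 26.0, 43.0]), (np.float64(0.86), [96.0, 262.0, 45.0, 30.0]), (np.float64(0.82), [250.0, 228.0, 19.0, 22.0]), (np.float64(0.74), [283.0, 292.0, 22.0, 41.0])]
blue side [([223, 202, 20, 35], [230.6, 221.2]), ([314, 245, 18, 13], [322.3, 250.7]), ([360, 300, 18, 14], [368.0, 306.8])]
sleeve top [[331.2, 175.4], [281.6, 288.4]]
t 22.62 pos [0.4946 0.1683 0.2016] jawyaw 90.1 down -1.0 j7 1.19 turn 0.002 shift [-0.0159 -0.0214  0.1736] world [ 0.0159 -0.0213 -0.1736] maxrow rows 5.0 w 0.087 F [-0.1 -0.1  1.1]
```

Jar2 stands: its side box is now 24x36 at (307,221) and its top footprint is short. Jar3 (orange) next.

```bash
python3 -m pendant '[[-0.016,-0.021,0,0],[0,0,0.03,0],[0,0,0.04,0],[0,0,0.04,0],[0,0,0.03,0],[0,0,0.02,0],[0,0,0.013,0],[0,0,0,0]]'
python3 g.py 0.5105 0.147 0.028 90
```

```text
time: 23.28
ee_pos: [0.5086, 0.1473, 0.0254]
eef_rot: [-0.002, 1.0, -0.001, -0.002]
ft_force: [-1.1, -0.6, -0.5]
width: 0.087
grip_force: 0.0
t 23.28 pos [0.5086 0.1473 0.0254] jawyaw 90.2 down -1.0 j7 1.31 turn 0.004 shift [-0.0019 -0.0003 -0.0027] world [ 0.0019 -0.0003  0.0026] maxrow rows 1.0 w 0.087 F [-1.1 -0.6 -0.5]
```

```bash
python3 -m pendant '[[0,0,-0.001,0],[0,0,0,0],[0,0,0,0],[0,0,0,0],[0,0,0,0],[0,0,0,0],[0,0,0,0],[0,0,0,0]]' 0 8
python3 -m pendant '[[0.006,0,-0.02,0],[0.01,0,-0.02,0],[0.01,0,-0.02,0],[0,0,-0.01,0],[0,0,0,0],[0,0,0,0]]'
python3 -m pendant '[[-0.01,0,-0.005,0],[-0.009,0,0,0],[0,0,0,0],[0,0,0,0],[0,0,0,0],[0,0,-0.01,0],[0,0,0.01,0],[0,0,0,0]]' 0 3
python3 g.py 0.525 0.147 0.0775 90; python3 look.py
```

```text
time: 23.95
ee_pos: [0.5109, 0.1466, 0.0299]
eef_rot: [-0.001, 1.0, 0.0, 0.0]
ft_force: [-0.3, -0.8, 3.6]
width: 0.0498
grip_force: 8.0
time: 24.45
ee_pos: [0.4852, 0.1466, 0.0994]
eef_rot: [-0.001, 1.0, 0.0, 0.0]
ft_force: [0.2, -0.0, -3.0]
width: 0.05
grip_force: 8.0
time: 25.12
ee_pos: [0.5033, 0.1465, 0.1038]
eef_rot: [-0.001, 1.0, 0.0, -0.0]
ft_force: [0.1, -0.3, -2.7]
width: 0.0503
grip_force: 3.0
t 25.12 pos [0.5033 0.1465 0.1038] jawyaw 90.1 down -1.0 j7 1.27 turn 0.001 shift [-0.0218  0.0005  0.0263] world [ 0.0217  0.0005 -0.0263] maxrow rows 1.0 w 0.0503 F [ 0.1 -0.3 -2.7]
side [(np.float64(0.87), [373.0, 314.0, 48.0, 28.0]), (np.float64(0.87), [352.0, 277.0, 23.0, 47.0]), (np.float64(0.79), [259.0, 261.0, 42.0, 28.0]), (np.float64(0.72), [232.0, 175.0, 18.0, 31.0]), (np.float64(0.58), [325.0, 247.0, 34.0, 29.0])]
top [(np.float64(0.94), [353.0, 221.0, 18.0, 27.0]), (np.float64(0.78), [95.0, 263.0, 48.0, 30.0]), (np.float64(0.76), [250.0, 228.0, 18.0, 27.0]), (np.float64(0.63), [283.0, 293.0, 29.0, 46.0]), (np.float64(0.59), [394.0, 222.0, 26.0, 42.0])]
blue side [([223, 202, 20, 35], [231.1, 221.1]), ([312, 233, 13, 20], [317.9, 242.4]), ([360, 300, 18, 14], [368.4, 306.4])]
sleeve top [[333.9, 175.4], [281.6, 288.3]]
```

```bash
python3 - <<'E'
from h import *
s=snap('side')['img']; cv2.imwrite('pics/c10.png',cv2.resize(s[190:320,270:400,::-1],(400,400),interpolation=2))
E
```

```text
(no output)
```

View pics/c10.png

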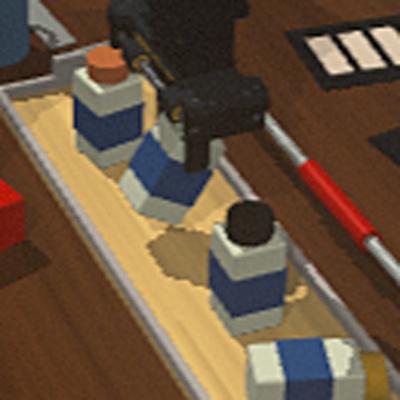

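Jar2 stands at (108,110). Jar3, label (165,175), hangs about 35° off upright. A few gentle bounces, then the floor drag.

```bash
python3 -m pendant '[[-0.012,0,-0.015,0],[-0.012,0,0.015,0],[0,0,-0.015,0],[0,0,0.015,0],[0,0,0.01,0],[0,0,0.01,0],[0,0,0,0],[0,0,0,0]]'
python3 -m pendant '[[0,0,0.005,0],[0.003,0,0.002,0],[0.007,0,0.001,0],[0.007,0,0.001,0],[0.007,0,0.001,0],[0.007,0,0.001,0],[0.006,0,0.001,0],[0,0,0,0]]'
python3 g.py 0.492 0.147 0.072 90; python3 -c "
from m import *
print(blobs(snap('side')['img'],(105,120,60),(125,255,255),25))"
```

```text
time: 26.03
ee_pos: [0.5271, 0.1464, 0.0838]
eef_rot: [-0.001, 1.0, -0.0, -0.001]
ft_force: [0.3, 0.2, -2.5]
width: 0.0496
grip_force: 3.0
time: 26.7
ee_pos: [0.4896, 0.1464, 0.0727]
eef_rot: [-0.001, 1.0, 0.0, -0.0]
ft_force: [0.2, -0.8, 1.7]
width: 0.0499
grip_force: 3.0
t 26.7 pos [0.4896 0.1464 0.0727] jawyaw 90.1 down -1.0 j7 1.27 turn 0.001 shift [-0.0024  0.0006  0.0007] world [ 0.0024  0.0006 -0.0007] maxrow rows 1.0 w 0.0499 F [ 0.2 -0.8  1.7]
[([223, 203, 20, 34, 462], [231.1, 221.0]), ([360, 300, 14, 14, 132], [366.2, 305.7])]
```

```bash
cat > tilt.py <<'E'
from m import *
import sys
s=snap('side'); h=cv2.cvtColor(s['img'],cv2.COLOR_RGB2HSV)
m=cv2.inRange(h,(100,80,25),(130,255,255))
n,l,st,c=cv2.connectedComponentsWithStats(m)
up=lambda p:(lambda a,b:np.degrees(np.arctan2(b[0]-a[0],a[1]-b[1])))(proj(s,p),proj(s,p+np.array([0,0,.05])))
for i in range(1,n):
    if st[i][4]<60 or not(285<c[i][0]<400) : continue
    # bottom edge of the label: slope fit
    ys,xs=np.where(l==i); cols=np.unique(xs)
    bot=np.array([ys[xs==k].max() for k in cols]); 
    print(st[i].tolist(),c[i].round(1),'bottom',list(zip(cols.tolist(),bot.tolist())))
E
python3 tilt.py
```

```text
[294, 221, 21, 18, 212] [303.8 230.6] bottom [(294, 231), (295, 232), (296, 233), (297, 233), (298, 234), (299, 235), (300, 236), (301, 237), (302, 238), (303, 238), (304, 237), (305, 237), (306, 237), (307, 236), (308, 236), (309, 236), (310, 235), (311, 235), (312, 235), (313, 234), (314, 234)]
[316, 247, 23, 17, 108] [328.4 255.6] bottom [(316, 248), (317, 251), (318, 254), (319, 256), (320, 257), (321, 254), (322, 260), (323, 261), (324, 263), (325, 262), (326, 262), (327, 262), (328, 261), (329, 261), (330, 260), (331, 260), (332, 259), (333, 259), (334, 256), (335, 258), (336, 258), (337, 257), (338, 257)]
[343, 277, 20, 16, 158] [353.6 285.1] bottom [(343, 289), (344, 290), (345, 292), (346, 292), (347, 292), (348, 291), (349, 291), (350, 291), (351, 291), (352, 290), (353, 290), (354, 290), (355, 290), (356, 289), (357, 289), (358, 289), (359, 289), (360, 288), (361, 288), (362, 281)]
[360, 300, 18, 29, 389] [368.9 313.3] bottom [(360, 304), (361, 308), (362, 328), (363, 328), (364, 327), (365, 327), (366, 327), (367, 327), (368, 327), (369, 327), (370, 327), (371, 327), (372, 327), (373, 327), (374, 327), (375, 327), (376, 327), (377, 318)]
```

```bash
python3 -m pendant '[[0,0,0,0],[0,0,0,0],[0,0,0,0],[0,0,0,0],[0,0,0,0],[0,0,0,0],[0,0,0,0],[0,0,0,0]]' 1 8
python3 -m pendant '[[0,0,-0.02,0],[0,0,-0.04,0],[0,0,-0.04,0],[0,0,-0.04,0],[0,0,0,0]]'
python3 -m pendant '[[0,0.03,0,0],[0,0.04,0,0],[0,0.04,0,0],[0,0.04,0,0],[0,0.04,0,0],[0,0.04,0,0],[0,0,0,0],[0,0,0,0]]'
python3 - <<'E'
from m import *
t=snap('top');s=snap('side')
for c,n in((t,'top'),(s,'side')): print(n,[(round(d['score'],2),np.round(d['bbox']).tolist()) for d in r.outline_of('jar4',n)if d['score']>.4])
h=cv2.cvtColor(t['img'],cv2.COLOR_RGB2HSV); m=cv2.inRange(h,(0,0,0),(180,255,60)); m[:200]=0;m[240:]=0;m[:,:330]=0;m[:,380:]=0
ys,xs=np.where(m>0); print('cap4',xs.mean(),ys.mean(),len(xs),ray(t,xs.mean(),ys.mean(),.116).round(4))
h=cv2.cvtColor(t['img'],cv2.COLOR_RGB2HSV); m=cv2.inRange(h,(100,110,50),(130,255,255)); m[:200]=0;m[240:]=0;m[:,:380]=0;m[:,420:]=0
P=np.argwhere(m>0)[:,::-1].astype(np.float32); print('jar1 label',cv2.minAreaRect(P),P.mean(0),ray(t,*P.mean(0),.057).round(4))
cv2.imwrite('pics/c11.png',np.vstack([cv2.resize(t['img'][195:255,230:430,::-1],(800,240),interpolation=2),np.hstack([cv2.resize(s['img'][190:340,270:400,::-1],(310,358),interpolation=2),np.zeros((358,490,3),np.uint8)])]))
E
python3 g.py 0.5235 -0.127 0.2 80
```

```text
time: 27.47
ee_pos: [0.4908, 0.1465, 0.0725]
eef_rot: [-0.001, 1.0, 0.0, 0.0]
ft_force: [-0.7, -1.1, 1.3]
width: 0.086
grip_force: 0.0
time: 27.88
ee_pos: [0.494, 0.1474, 0.2204]
eef_rot: [-0.0, 1.0, 0.003, 0.005]
ft_force: [0.7, 1.0, 0.6]
width: 0.0866
grip_force: 0.0
time: 28.55
ee_pos: [0.4892, 0.3791, 0.2115]
eef_rot: [-0.003, 1.0, -0.0, -0.001]
ft_force: [0.1, -0.6, -0.3]
width: 0.0869
grip_force: 0.0
top [(0.94, [95.0, 264.0, 46.0, 28.0]), (0.88, [301.0, 219.0, 19.0, 21.0]), (0.85, [254.0, 227.0, 19.0, 22.0]), (0.78, [354.0, 219.0, 19.0, 24.0]), (0.71, [396.0, 221.0, 25.0, 44.0])]
side [(0.91, [305.0, 225.0, 24.0, 41.0]), (0.8, [233.0, 174.0, 19.0, 29.0]), (0.74, [373.0, 315.0, 48.0, 28.0]), (0.73, [351.0, 277.0, 26.0, 44.0]), (0.72, [267.0, 194.0, 25.0, 37.0]), (0.71, [331.0, 249.0, 23.0, 38.0])]
cap4 352.9 210.3 10 [0.5191 0.011  0.116 ]
jar1 label ((396.0415344238281, 221.8444061279297), (17.778722763061523, 12.561054229736328), 14.931418418884277) [394.26416 222.54716] [ 0.4973 -0.1068  0.057 ]
t 28.75 pos [0.4911 0.375  0.2128] jawyaw 89.9 down -1.0 j7 0.89 turn 0.174 shift [-0.119  -0.4888  0.0128] world [ 0.0324 -0.502  -0.0128] maxrow rows 13.0 w 0.0871 F [-0.5 -0.8 -0. ]
```

View pics/c11.png

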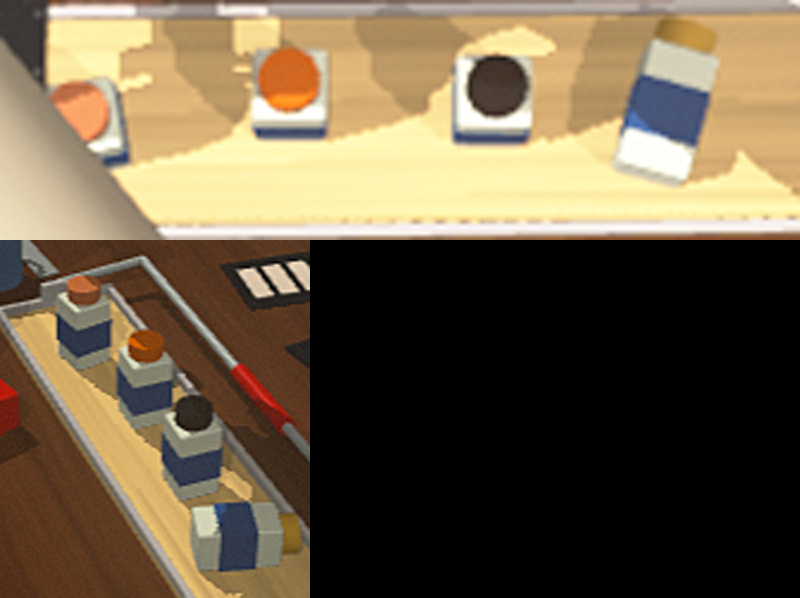

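Jars 2, 3 and 4 stand in the lane at (80,115), (288,80) and (497,85). Jar1 lies at (665,105), yawed about −15°. I'll offset the grip away from jar4 so the gripper body clears it.

```bash
python3 -m pendant '[[0,0,0,0.087],[0,0,0,0.087],[0,-0.04,0,0],[0,-0.04,0,0],[0,-0.04,0,0],[0,-0.04,0,0],[0,-0.04,0,0],[0,-0.04,0,0]]'
python3 -m pendant '[[-0.03,-0.03,0,0],[-0.03,-0.03,0,0],[-0.03,-0.03,0,0],[-0.029,-0.03,0,0],[0,-0.04,0,0],[0,-0.04,0,0],[0,-0.04,0,0],[0,0,0,0]]'
python3 g.py 0.5235 -0.127 0.028 80
```

```text
time: 29.42
ee_pos: [0.4485, 0.1372, 0.2128]
eef_rot: [0.087, 0.996, 0.001, 0.0]
ft_force: [-0.0, -1.1, 0.7]
width: 0.087
grip_force: 0.0
time: 30.08
ee_pos: [0.5211, -0.1251, 0.2133]
eef_rot: [0.093, 0.996, -0.001, 0.001]
ft_force: [-0.1, -1.3, 0.1]
width: 0.0873
grip_force: 0.0
t 30.08 pos [ 0.5211 -0.1251  0.2133] jawyaw 79.4 down -1.0 j7 1.62 turn -0.011 shift [-0.0025 -0.0011  0.1853] world [ 0.0024 -0.0019 -0.1853] maxrow rows 5.0 w 0.0873 F [-0.1 -1.3  0.1]
```

```bash
python3 -m pendant '[[-0.002,0,0.03,0],[0,0,0.04,0],[0,0,0.04,0],[0,0,0.03,0],[0,0,0.025,0],[0,0,0.018,0],[0,0,0,0],[0,0,0,0]]'
python3 g.py 0.5235 -0.127 0.028 80
python3 -m pendant '[[0,0,0,0],[0,0,0,0],[0,0,0,0],[0,0,0,0],[0,0,0,0],[0,0,0,0],[0,0,0,0],[0,0,0,0]]' 0 8
python3 -m pendant '[[0,0,0,0],[0,0,0,0],[0,0,0,0]]'
```

```text
time: 30.75
ee_pos: [0.5251, -0.1159, 0.0296]
eef_rot: [0.087, 0.996, -0.0, -0.001]
ft_force: [1.1, -0.1, 0.0]
width: 0.0869
grip_force: 0.0
t 30.75 pos [ 0.5251 -0.1159  0.0296] jawyaw 80.0 down -1.0 j7 1.73 turn 0.0 shift [-0.0003 -0.0113  0.0016] world [-0.0016 -0.0111 -0.0016] maxrow rows 1.0 w 0.0869 F [ 1.1 -0.1  0. ]
time: 31.42
ee_pos: [0.5262, -0.1157, 0.0299]
eef_rot: [0.086, 0.996, -0.0, 0.0]
ft_force: [0.1, -2.7, 5.1]
width: 0.0506
grip_force: 7.9
time: 31.67
ee_pos: [0.5262, -0.1157, 0.0299]
eef_rot: [0.086, 0.996, -0.0, 0.0]
ft_force: [0.5, -2.6, 5.4]
width: 0.0504
grip_force: 7.9
```

```bash
python3 -m pendant '[[0.006,0,-0.02,0],[0.01,-0.004,-0.02,0],[0.01,-0.004,-0.02,0],[0,0,-0.01,0],[0,0,0,0],[0,0,0,0]]'
python3 -m pendant '[[-0.01,0,-0.005,0],[-0.009,0,0,0],[0,0,0,0],[0,0,0,0],[0,0,-0.015,0],[0,0,0.015,0],[0,0,-0.015,0],[0,0,0.015,0]]' 0 3
python3 -m pendant '[[0,0,-0.015,0],[0,0,0.015,0],[0,0,-0.015,0],[0,0,0.015,0],[0,0,0,0]]'
python3 g.py 0.53 -0.122 0.079 80; python3 tilt.py
```

```text
time: 32.17
ee_pos: [0.4993, -0.1179, 0.0992]
eef_rot: [0.086, 0.996, 0.0, 0.0]
ft_force: [0.6, -0.7, -4.0]
width: 0.0496
grip_force: 8.0
time: 32.83
ee_pos: [0.5191, -0.1224, 0.1071]
eef_rot: [0.086, 0.996, 0.0, 0.002]
ft_force: [2.2, -0.2, -1.5]
width: 0.05
grip_force: 3.0
time: 33.25
ee_pos: [0.5164, -0.1217, 0.1027]
eef_rot: [0.086, 0.996, -0.0, -0.001]
ft_force: [-0.6, 1.4, -2.4]
width: 0.0499
grip_force: 3.0
t 33.25 pos [ 0.5164 -0.1217  0.1027] jawyaw 80.1 down -1.0 j7 1.69 turn 0.002 shift [-0.0135  0.0021  0.0237] world [ 0.0136 -0.0003 -0.0237] maxrow rows 1.0 w 0.0499 F [-0.6  1.4 -2.4]
[294, 221, 22, 18, 210] [304.6 230.4] bottom [(294, 231), (295, 232), (296, 232), (297, 233), (298, 234), (299, 235), (300, 236), (301, 237), (302, 238), (303, 238), (304, 237), (305, 237), (306, 237), (307, 236), (308, 236), (309, 236), (310, 235), (311, 235), (312, 235), (313, 234), (314, 234), (315, 233)]
[320, 245, 22, 18, 175] [330.6 254.6] bottom [(320, 254), (321, 256), (322, 257), (323, 258), (324, 260), (325, 261), (326, 262), (327, 262), (328, 262), (329, 262), (330, 261), (331, 261), (332, 261), (333, 261), (334, 260), (335, 260), (336, 260), (337, 260), (338, 259), (339, 259), (340, 259), (341, 259)]
[338, 274, 25, 19, 172] [350.5 283.4] bottom [(338, 282), (339, 283), (340, 285), (341, 286), (342, 287), (343, 289), (344, 290), (345, 292), (346, 292), (347, 292), (348, 290), (349, 291), (350, 291), (351, 291), (352, 290), (353, 290), (354, 290), (355, 290), (356, 289), (357, 289), (358, 289), (359, 289), (360, 288), (361, 288), (362, 281)]
[364, 299, 26, 23, 240] [376.1 312.9] bottom [(364, 309), (365, 311), (366, 314), (367, 316), (368, 318), (369, 321), (370, 321), (371, 321), (372, 321), (373, 320), (374, 320), (375, 320), (376, 320), (377, 320), (378, 320), (379, 320), (380, 320), (381, 320), (382, 320), (383, 320), (384, 320), (385, 319), (386, 319), (387, 319), (388, 316), (389, 310)]
```

```bash
python3 -m pendant '[[-0.01,0,0.01,0],[0,0,0.01,0],[0,0,0.005,0],[0.003,0,0.002,0],[0.006,0,0.001,0],[0.006,0,0.001,0],[0,0,0.001,0],[0,0,0,0]]'
python3 -m pendant '[[0.005,0,0,0],[0.005,0,0,0],[0,0,0,0]]'
python3 g.py 0.5 -0.122 0.072 80; python3 tilt.py | tail -1
```

```text
time: 33.97
ee_pos: [0.5124, -0.121, 0.0748]
eef_rot: [0.086, 0.996, 0.0, 0.0]
ft_force: [1.1, -0.9, 2.1]
width: 0.0501
grip_force: 3.0
time: 34.22
ee_pos: [0.5018, -0.1192, 0.0746]
eef_rot: [0.086, 0.996, 0.0, -0.0]
ft_force: [0.4, -0.3, 2.1]
width: 0.0502
grip_force: 3.0
t 34.22 pos [ 0.5018 -0.1192  0.0746] jawyaw 80.1 down -1.0 j7 1.7 turn 0.002 shift [ 0.0013 -0.0031  0.0026] world [-0.0018 -0.0028 -0.0026] maxrow rows 1.0 w 0.0502 F [ 0.4 -0.3  2.1]
[361, 307, 24, 16, 108] [373.1 315.8] bottom [(361, 310), (362, 314), (363, 315), (364, 317), (365, 321), (366, 322), (367, 322), (368, 322), (369, 321), (370, 321), (371, 321), (372, 320), (373, 320), (374, 320), (375, 319), (376, 319), (377, 319), (378, 319), (379, 318), (380, 318), (381, 318), (382, 317), (383, 317), (384, 317)]
```

```bash
python3 -m pendant '[[0,0,0,0],[0,0,0,0],[0,0,0,0],[0,0,0,0],[0,0,0,0],[0,0,0,0],[0,0,0,0],[0,0,0,0]]' 1 20
python3 -m pendant '[[0,0,-0.02,0],[0,0,-0.04,0],[0,0,-0.04,0],[0,0,-0.04,0],[0,0,0,0],[0,0,0,0],[0,0,0,0],[0,0,0,0]]'
python3 -m pendant '[[0,0,0,0.12],[0,0,0,0.12],[0,0,0,0.12],[0,0,0,0.12],[0,0,0,0.12],[0,0,0,0.12],[0,0,0,0.12],[0,0,0,0.12]]' 0.6
python3 -m pendant '[[0,0,0,0.11],[0,0,0,0.11],[0,0,0,0.11],[0,0,0,0.1],[-0.04,0,0,0],[-0.04,0,0,0],[-0.03,0,0,0],[0,0,0,0]]'
python3 g.py 0.633 0.086 0.2 0.6
python3 - <<'E'
from m import *
t=snap('top');s=snap('side')
for c,n in((t,'top'),(s,'side')): print(n,[(round(d['score'],2),np.round(d['bbox']).tolist()) for d in r.outline_of('jar1',n)if d['score']>.4])
for b in blobs(t['img'],(0,190,90),(6,255,255),15): print('sl top',b,ray(t,*b[1],.046).round(4))
for b in blobs(s['img'],(0,190,90),(6,255,255),15): print('sl side',b,ray(s,*b[1],.043).round(4))
E
```

```text
time: 34.93
ee_pos: [0.5027, -0.1193, 0.0745]
eef_rot: [0.086, 0.996, 0.0, -0.0]
ft_force: [-0.2, -1.4, 0.6]
width: 0.086
grip_force: 0.0
time: 35.6
ee_pos: [0.502, -0.1192, 0.2133]
eef_rot: [0.086, 0.996, -0.0, -0.001]
ft_force: [-0.5, 0.2, -0.5]
width: 0.0873
grip_force: 0.0
time: 36.27
ee_pos: [0.502, -0.1193, 0.2131]
eef_rot: [0.539, 0.842, -0.001, -0.001]
ft_force: [-0.4, -0.4, 1.2]
width: 0.0529
grip_force: 0.0
time: 36.93
ee_pos: [0.5013, -0.236, 0.2135]
eef_rot: [0.707, 0.707, -0.002, 0.0]
ft_force: [-0.7, -1.0, -0.5]
width: 0.0524
grip_force: 0.0
t 36.93 pos [ 0.5013 -0.236   0.2135] jawyaw 0.0 down -1.0 j7 0.5 turn -0.01 shift [0.3206 0.1351 0.0122] world [ 0.1317  0.322  -0.0135] maxrow rows 9.0 w 0.0524 F [-0.7 -1.  -0.5]
top [(0.85, [282.0, 293.0, 26.0, 42.0]), (0.83, [304.0, 219.0, 18.0, 20.0]), (0.81, [400.0, 217.0, 26.0, 29.0]), (0.71, [354.0, 222.0, 16.0, 22.0]), (0.56, [94.0, 263.0, 48.0, 29.0])]
side [(0.73, [258.0, 263.0, 41.0, 28.0]), (0.72, [308.0, 222.0, 23.0, 40.0]), (0.72, [232.0, 174.0, 19.0, 27.0]), (0.71, [352.0, 277.0, 31.0, 44.0]), (0.65, [330.0, 249.0, 23.0, 38.0]), (0.58, [374.0, 308.0, 24.0, 42.0])]
sl top ([303, 172, 43, 8, 337], [323.6, 175.5]) [0.6331 0.0871 0.046 ]
sl top ([269, 271, 26, 36, 638], [281.6, 288.3]) [0.3173 0.2015 0.046 ]
sl side ([367, 242, 9, 5, 33], [371.0, 244.4]) [0.6354 0.1448 0.043 ]
sl side ([242, 247, 36, 32, 732], [261.3, 261.5]) [0.3146 0.1815 0.043 ]
sl side ([380, 343, 12, 21, 164], [385.7, 352.7]) [ 0.4718 -0.2584  0.043 ]
```

All four side boxes are now upright (about 23x40), at columns 308, 330, 352 and 374. I'll check their positions in the rack frame and move to the sleeve.

```bash
cat > jars.py <<'E'
from m import *
s=snap('side'); c0=np.array([.4985,.0855]); Y=.01
for d in r.outline_of('jar1','side'):
    b=d['bbox']; p=ray(s,b[0],b[1],.065)
    q=np.array([[np.cos(Y),np.sin(Y)],[-np.sin(Y),np.cos(Y)]])@(p[:2]-c0)
    if d['score']>.3: print(round(d['score'],2),np.round(b).tolist(),'rack xy',q.round(3))
E
python3 -m pendant '[[0.04,0.016,0,0],[0.04,0.017,0,0],[0.04,0.017,0,0],[0.04,0.017,0,0],[0.04,0.017,0,0],[0.04,0.017,0,0],[0.04,0.017,0,0],[0.04,0.017,0,0]]'
python3 -m pendant '[[0,0,0,-0.01],[0,0,0,0],[0,0,0,0]]'
python3 jars.py
python3 g.py 0.633 0.086 0.04 0.6
```

```text
time: 37.8
ee_pos: [0.6305, 0.0829, 0.2141]
eef_rot: [0.703, 0.711, 0.0, -0.001]
ft_force: [1.0, -0.2, 0.1]
width: 0.0519
grip_force: 0.0
time: 38.05
ee_pos: [0.6301, 0.0796, 0.214]
eef_rot: [0.7, 0.714, -0.001, -0.0]
ft_force: [-0.0, -0.2, -0.3]
width: 0.052
grip_force: 0.0
0.93 [352.0, 278.0, 24.0, 46.0] rack xy [ 0.005 -0.086]
0.92 [258.0, 260.0, 41.0, 31.0] rack xy [-0.198  0.079]
0.88 [304.0, 224.0, 25.0, 40.0] rack xy [-0.015  0.201]
0.81 [376.0, 305.0, 27.0, 48.0] rack xy [ 0.014 -0.207]
0.75 [235.0, 174.0, 19.0, 26.0] rack xy [-0.117  0.569]
0.69 [331.0, 248.0, 24.0, 35.0] rack xy [0.01  0.057]
t 38.15 pos [0.6303 0.0778 0.2146] jawyaw 0.9 down -1.0 j7 -0.01 turn 0.006 shift [0.0082 0.0028 0.1746] world [ 0.0027  0.0082 -0.1746] maxrow rows 5.0 w 0.0523 F [-0.9 -0.3 -1. ]
```

```bash
python3 -m pendant '[[0,0.003,0.03,0],[0,0,0.035,0],[0,0,0.035,0],[0,0,0.03,0],[0,0,0.025,0],[0,0,0.017,0],[0,0,0,0],[0,0,0,0]]'
python3 -m pendant '[[0,0,0,0],[0,0,0,0],[0,0,0,0],[0,0,0,0],[0,0,0,0],[0,0,0,0],[0,0,0,0],[0,0,0,0]]' 0 20
python3 g.py 0.633 0.079 0.04 0.6
```

```text
time: 38.82
ee_pos: [0.6333, 0.0778, 0.0426]
eef_rot: [0.701, 0.713, -0.0, -0.0]
ft_force: [0.3, 0.1, 0.1]
width: 0.0519
grip_force: 0.0
time: 39.48
ee_pos: [0.6351, 0.079, 0.0432]
eef_rot: [0.701, 0.713, 0.001, 0.001]
ft_force: [5.3, 0.9, -1.5]
width: 0.0212
grip_force: 20.0
t 39.48 pos [0.6351 0.079  0.0432] jawyaw 1.0 down -1.0 j7 0.06 turn 0.008 shift [ 0.     -0.0021  0.0032] world [-0.0021  0.     -0.0032] maxrow rows 1.0 w 0.0212 F [ 5.3  0.9 -1.5]
```

```bash
python3 -m pendant '[[0,-0.0016,-0.0134,0],[0,-0.003,-0.0132,0],[0,-0.0043,-0.0128,0],[0,-0.0055,-0.0123,0],[0,-0.0067,-0.0117,0],[0,-0.0079,-0.011,0],[0,-0.0089,-0.0101,0],[0,0,0,0]]'
python3 g.py 0.595 0.079 0.137
```

```text
time: 40.15
ee_pos: [0.5997, 0.0785, 0.1317]
eef_rot: [0.701, 0.713, 0.005, 0.003]
ft_force: [11.4, -0.9, 7.4]
width: 0.0216
grip_force: 20.0
t 40.15 pos [0.5997 0.0785 0.1317] jawyaw 1.0 down -1.0 j7 -0.0 turn 0.0 shift [ 0.0006 -0.0046 -0.0054] world [-0.0047  0.0005  0.0053] maxrow rows 1.0 w 0.0216 F [11.4 -0.9  7.4]
```

```bash
python3 -m pendant '[[0,-0.0099,-0.0092,0],[0,-0.0107,-0.0082,0],[0,-0.0115,-0.0071,0],[0,-0.0122,-0.0059,0],[0,-0.0127,-0.0046,0],[0,-0.0131,-0.0033,0],[0,-0.0133,-0.002,0],[0,0,0,0]]'
python3 g.py 0.4985 0.079 0.168
```

```text
time: 40.82
ee_pos: [0.5225, 0.0775, 0.1784]
eef_rot: [0.701, 0.713, 0.012, 0.007]
ft_force: [11.9, -3.6, 54.9]
width: 0.0176
grip_force: 30.1
t 40.82 pos [0.5225 0.0775 0.1784] jawyaw 1.0 down -1.0 j7 -0.13 turn 0.0 shift [ 0.0018 -0.0242  0.0097] world [-0.024   0.0015 -0.0104] maxrow rows 1.0 w 0.0176 F [11.9 -3.6 54.9]
```

The fingers rode up over the sleeve, with 55 N pressing down. I'll unload upwards, then see where the hoop is.

```bash
python3 -m pendant '[[0,0,-0.012,0],[0,0,-0.02,0],[0,0,-0.02,0],[0,0,0,0]]'
python3 -c "
from m import *
t=snap('top');s=snap('side')
for b in blobs(t['img'],(0,190,90),(6,255,255),10): print('top',b)
for b in blobs(s['img'],(0,190,90),(6,255,255),10): print('side',b)
for th in(0,.1,.2,.3,.4,.6,.8,1.5):
    p=np.array([.4985+.135*np.sin(th),.086,.03+.135*np.cos(th)]);print(th,proj(t,p).round(1),proj(s,p).round(1),proj(s,p+[0,-.06,0]).round(1))
"; python3 g.py 0.56 0.079 0.25; python3 jars.py
```

```text
time: 41.15
ee_pos: [0.514, 0.0767, 0.2231]
eef_rot: [0.701, 0.713, 0.002, 0.001]
ft_force: [1.5, 0.2, 0.7]
width: 0.0011
grip_force: 0.0
top ([303, 204, 12, 8, 85], [308.5, 208.0])
top ([269, 271, 26, 36, 635], [281.6, 288.4])
side ([330, 213, 27, 31, 251], [342.5, 227.0])
side ([242, 247, 36, 32, 734], [261.3, 261.4])
side ([380, 343, 12, 21, 167], [385.5, 353.1])
0 [325.1 214.2] [337.3 229.3] [346.8 241.3]
0.1 [325.1 209.1] [342.  228.4] [351.6 240.5]
0.2 [325.1 204.2] [346.5 228.1] [356.3 240. ]
0.3 [325.  199.6] [351.  228.1] [360.8 240.1]
0.4 [325.  195.2] [355.2 228.6] [365.1 240.5]
0.6 [324.9 187.5] [362.9 230.9] [372.9 242.7]
0.8 [324.7 181.6] [369.4 234.6] [379.5 246.5]
1.5 [324.  176.1] [379.6 256.7] [389.6 268.7]
t 41.25 pos [0.5127 0.0767 0.2199] jawyaw 1.0 down -1.0 j7 -0.16 turn 0.0 shift [ 0.0014  0.0474 -0.0301] world [0.0473 0.0023 0.0301] maxrow rows 2.0 w 0.0003 F [-0.7  0.  -0.5]
0.96 [353.0, 278.0, 26.0, 45.0] rack xy [ 0.007 -0.089]
0.8 [259.0, 263.0, 40.0, 32.0] rack xy [-0.2    0.067]
0.7 [330.0, 249.0, 23.0, 38.0] rack xy [0.006 0.054]
0.64 [306.0, 224.0, 23.0, 37.0] rack xy [-0.009  0.197]
0.57 [377.0, 306.0, 28.0, 47.0] rack xy [ 0.014 -0.212]
0.57 [232.0, 175.0, 15.0, 29.0] rack xy [-0.129  0.567]
```

The hoop rests at about 0.11 rad (sleeve at (342,227) in the side view). I'll go behind it with shut fingers and push it back to the stop.

```bash
python3 -m pendant '[[0,0.03,0,0],[0,0.03,0,0],[0,0,0.03,0],[0,0,0.03,0],[0,0,0,0],[0,0,0,0]]'
python3 -m pendant '[[0,-0.01,0,0],[0,-0.01,0,0],[0,-0.01,0,0],[0,-0.008,0,0],[0,-0.006,0,0],[0,0,0,0]]'
python3 g.py 0.522 0.079 0.16; python3 -c "
from m import *
s=snap('side')
print([b for b in blobs(s['img'],(0,190,90),(6,255,255),10)])"
```

```text
time: 41.85
ee_pos: [0.5711, 0.0773, 0.1578]
eef_rot: [0.701, 0.713, -0.002, -0.001]
ft_force: [0.9, -0.3, 1.3]
width: 0.0005
grip_force: 0.0
time: 42.35
ee_pos: [0.5281, 0.0772, 0.1605]
eef_rot: [0.701, 0.714, 0.001, -0.0]
ft_force: [0.1, 0.7, -0.9]
width: 0.0006
grip_force: 0.0
t 42.35 pos [0.5281 0.0772 0.1605] jawyaw 1.0 down -1.0 j7 -0.1 turn 0.0 shift [ 0.002  -0.006   0.0005] world [-0.0061  0.0018 -0.0005] maxrow rows 1.0 w 0.0006 F [ 0.1  0.7 -0.9]
[([329, 218, 25, 26, 214], [341.0, 229.3]), ([242, 247, 36, 32, 733], [261.2, 261.5]), ([380, 343, 12, 21, 172], [385.7, 353.1])]
```

```bash
python3 -m pendant '[[0,-0.004,0,0],[0,-0.004,0,0],[0,0,0,0],[0,0,0,0]]'
python3 -m pendant '[[0,-0.003,0,0],[0,-0.003,0,0],[0,0,0,0],[0,0,0,0]]'
python3 -m pendant '[[0,-0.003,0,0],[0,-0.003,0,0],[0,0,0,0],[0,0,0,0]]'
```

```text
time: 42.73
ee_pos: [0.5205, 0.0768, 0.1595]
eef_rot: [0.701, 0.713, 0.0, 0.0]
ft_force: [0.9, -0.3, 1.3]
width: 0.0006
grip_force: 0.7
time: 43.07
ee_pos: [0.5201, 0.0768, 0.1601]
eef_rot: [0.701, 0.713, 0.005, 0.005]
ft_force: [33.7, 1.6, -22.2]
width: 0.0008
grip_force: 16.6
time: 43.4
ee_pos: [0.5198, 0.0767, 0.1611]
eef_rot: [0.701, 0.713, 0.009, 0.01]
ft_force: [66.0, 3.7, -45.7]
width: 0.0009
grip_force: 32.4
```

On the stop at 0. Backing off and away.

```bash
python3 -m pendant '[[0,0.008,0,0],[0,0.01,0,0],[0,0.03,0,0],[0,0.03,0,0],[0,0,-0.04,0],[0,0,-0.04,0],[0,0,-0.04,0],[0,0,0,0]]'
python3 -m pendant '[[0,0,0,0],[0,0,0,0],[0,0,0,0],[0,0,0,0],[0,0,0,0],[0,0,0,0]]'
python3 jars.py; python3 -c "
from m import *
s=snap('side');t=snap('top')
print([b for b in blobs(s['img'],(0,190,90),(6,255,255),10)])
cv2.imwrite('pics/c12.png',cv2.resize(s['img'][170:410,230:430,::-1],(500,600),interpolation=2))"
```

```text
time: 44.07
ee_pos: [0.589, 0.0776, 0.2865]
eef_rot: [0.701, 0.713, 0.004, 0.002]
ft_force: [1.0, -0.5, 0.9]
width: 0.0006
grip_force: 0.0
time: 44.57
ee_pos: [0.5861, 0.078, 0.2787]
eef_rot: [0.701, 0.713, -0.0, -0.0]
ft_force: [-0.2, -0.6, 0.7]
width: 0.0006
grip_force: 0.0
0.93 [307.0, 224.0, 23.0, 41.0] rack xy [-0.006  0.198]
0.93 [330.0, 249.0, 24.0, 37.0] rack xy [0.005 0.053]
0.84 [376.0, 306.0, 28.0, 47.0] rack xy [ 0.012 -0.212]
0.83 [352.0, 278.0, 27.0, 40.0] rack xy [ 0.006 -0.086]
0.62 [232.0, 174.0, 14.0, 30.0] rack xy [-0.125  0.575]
0.6 [260.0, 262.0, 39.0, 30.0] rack xy [-0.195  0.07 ]
[([325, 214, 27, 31, 249], [337.3, 227.9]), ([242, 247, 36, 32, 734], [261.3, 261.5]), ([380, 343, 12, 21, 169], [385.7, 352.9])]
```

View pics/c12.png

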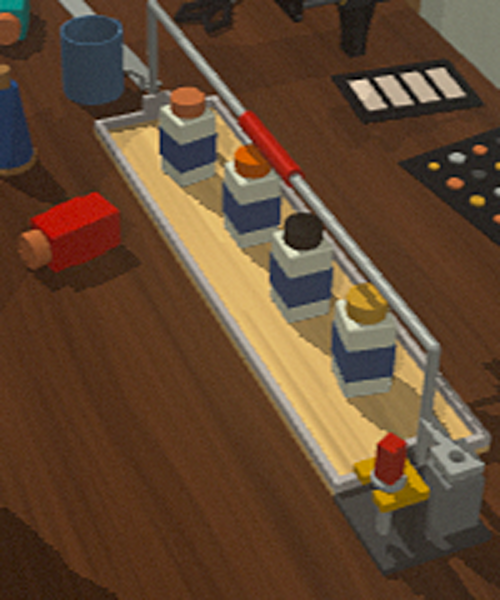

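The four jars stand cap up at (188,135), (252,195), (302,265) and (365,340). The hoop is upright, its sleeve exactly where it started. The pin is parked at (390,465) and the bystanders have not moved. I'm handing in.

```bash
python3 -c "
from bench import r
print(r.close_job())"
```

```text
the job is handed in; nothing more can be done
None
```

The job is handed in, with no verdict shown: the last picture had the pin hanging in the notch, all four jars standing cap up in the lane, the hoop upright on its stop, and the bystanders in view undisturbed.

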